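Pack the hook tins and clip the tackle box shut

TASK

Take all the hook tins from the spring-loaded caddy, one after another, and any lying loose on the bench, and lay each flat on the floor of the tackle box, one to a compartment. Then set the loose lid squarely and fully down on the box, and only then fold all four of its clip flaps right down against the sides of the box. Leave the other things on the bench where they are.

Things in the scene. Friction and masses are not known exactly. Their poses are not given: they have to be found in the camera images.
- box: Open green tackle box, fixed to the bench: 245 (x) x 113 (y) x 40 mm high, walls and floor 4 mm thick. Origin: centre of its underside, z up. Four 3 mm cross dividers, tops 20 mm above the underside, make five compartments in a row along the box's x, each 45 (x) x 105 (y) mm, centred at x = -96, -48, 0, +48, +96 mm.
- caddy: Spring-loaded tin caddy, fixed: 70 x 86 mm foot, upright guides (tops 60 mm above the bench) round a sprung platform. Three tins lie stacked, tin3 on top,  with axes parallel to the caddy's; the top tin's top is always about 72 mm above the bench, the next rises there when it is taken. The guides leave a 35 mm wide finger gap on the two y sides. Origin: centre of the underside, z up.
- lid: Loose lid, 0.3 kg, right side up: a plate 253 (x) x 121 (y) x 6 mm, its underside 8 mm above the origin, with round locating bars 8 mm deep below it (2.5 mm play inside the box walls). Origin: centre, level with the bottom of those bars; z up. Seated on the box, x axes parallel (either way round), its origin is 32 mm above the box's origin.
- lid_handle (a point): Middle of the wooden handle bar on the lid: bar 80 mm along the lid's x, 14 mm thick in y, 12 mm high, on two small posts. This point is 34 mm above the lid's origin; the bar's top 40 mm, the lid plate's top 14 mm above it.
- tin1: Closed flat metal tin of fish hooks, 36 (x) x 54 (y) x 18 (z) mm, 90 g. Origin: its centre. Stacked in the caddy at the start.
- tin2: Closed flat metal tin of fish hooks, 36 (x) x 54 (y) x 18 (z) mm, 90 g. Origin: its centre. Stacked in the caddy at the start.
- tin3: Closed flat metal tin of fish hooks, 36 (x) x 54 (y) x 18 (z) mm, 90 g. Origin: its centre. Stacked in the caddy at the start.
- tin4: Closed flat metal tin of fish hooks, 36 (x) x 54 (y) x 18 (z) mm, 90 g. Origin: its centre. If present, lies flat on the bench at the start; reads None if absent.
- tin5: Closed flat metal tin of fish hooks, 36 (x) x 54 (y) x 18 (z) mm, 90 g. Origin: its centre. If present, lies flat on the bench at the start; reads None if absent.
- tin6: Closed flat metal tin of fish hooks, 36 (x) x 54 (y) x 18 (z) mm, 90 g. Origin: its centre. If present, lies flat on the bench at the start; reads None if absent.
- flap1 (a joint): Angle of lid clip flap 1: a steel flap 36 mm wide and 28 mm long on a hinge along the lid's long edge. 0 = sticking straight out level from the lid, negative = tipped up, +1.57 = folded fully down, against the box side. A stiff hinge (about 1 N at the flap's end): it stays where it is left.
- flap1_hinge (a point): Middle of the hinge line of clip flap 1, at x -60, y +61, z +11 mm in the lid's frame; the flap sticks out to the lid's +y side, 3 mm thick. Folded, its outer face is 1.5 mm outside the hinge line.
- flap2 (a joint): Angle of lid clip flap 2: a steel flap 36 mm wide and 28 mm long on a hinge along the lid's long edge. 0 = sticking straight out level from the lid, negative = tipped up, +1.57 = folded fully down, against the box side. A stiff hinge (about 1 N at the flap's end): it stays where it is left.
- flap2_hinge (a point): Middle of the hinge line of clip flap 2, at x +60, y +61, z +11 mm in the lid's frame; the flap sticks out to the lid's +y side, 3 mm thick. Folded, its outer face is 1.5 mm outside the hinge line.
- flap3 (a joint): Angle of lid clip flap 3: a steel flap 36 mm wide and 28 mm long on a hinge along the lid's long edge. 0 = sticking straight out level from the lid, negative = tipped up, +1.57 = folded fully down, against the box side. A stiff hinge (about 1 N at the flap's end): it stays where it is left.
- flap3_hinge (a point): Middle of the hinge line of clip flap 3, at x -60, y -61, z +11 mm in the lid's frame; the flap sticks out to the lid's -y side, 3 mm thick. Folded, its outer face is 1.5 mm outside the hinge line.
- flap4 (a joint): Angle of lid clip flap 4: a steel flap 36 mm wide and 28 mm long on a hinge along the lid's long edge. 0 = sticking straight out level from the lid, negative = tipped up, +1.57 = folded fully down, against the box side. A stiff hinge (about 1 N at the flap's end): it stays where it is left.
- flap4_hinge (a point): Middle of the hinge line of clip flap 4, at x +60, y -61, z +11 mm in the lid's frame; the flap sticks out to the lid's -y side, 3 mm thick. Folded, its outer face is 1.5 mm outside the hinge line.
- mug: Ceramic mug of brass screws, 80 mm across, 90 mm high; a bystander. Origin: centre of underside.
- socket: Chrome spark plug socket, 25 mm across, standing 64 mm high; a bystander. Origin: centre of underside.
- hinge_pin: Steel hinge pin lying on the bench, 95 mm long; a bystander. Origin: under its middle.
- enamel_tin: Round enamel tin, 90 mm across, 70 mm high; a bystander. Origin: centre of underside.
- screwdriver: Screwdriver lying on the bench; a bystander.
- wrench: Wrench lying on the bench; a bystander.
Things that resemble listed ones, but are neither listed nor needed, are in the scene too. Leave any blue, brown or pink look-alike of the tin6 alone.

How it is judged (in metres and radians):
On the way, in this order (a step that is already met when the one before it is completed fails the run):
1. all the tins lie flat in the box (x of tin1 in the frame of box between -0.122 and 0.122 m and y of tin1 in the frame of box between -0.056 and 0.056 m and z of tin1 in the frame of box between 0.008 and 0.017 m and angle between the z axis of each of tin1, tin2, tin3, tin4, tin5, tin6 and the z axis of box, either way round below 0.1 rad and x of tin2 in the frame of box between -0.122 and 0.122 m and y of tin2 in the frame of box between -0.056 and 0.056 m and z of tin2 in the frame of box between 0.008 and 0.017 m and x of tin3 in the frame of box between -0.122 and 0.122 m and y of tin3 in the frame of box between -0.056 and 0.056 m and z of tin3 in the frame of box between 0.008 and 0.017 m and x of tin4 in the frame of box between -0.122 and 0.122 m and y of tin4 in the frame of box between -0.056 and 0.056 m and z of tin4 in the frame of box between 0.008 and 0.017 m and x of tin5 in the frame of box between -0.122 and 0.122 m and y of tin5 in the frame of box between -0.056 and 0.056 m and z of tin5 in the frame of box between 0.008 and 0.017 m and x of tin6 in the frame of box between -0.122 and 0.122 m and y of tin6 in the frame of box between -0.056 and 0.056 m and z of tin6 in the frame of box between 0.008 and 0.017 m), for 0.2 s.
2. the lid sits fully down on the loaded box (all of step 1 and horizontal distance between lid and box below 0.007 m and z of lid in the frame of box between 0.028 and 0.035 m and angle between lid's own z axis and vertical below 0.04 rad and angle between the x axis of lid and the x axis of box, either way round below 0.06 rad), for 0.2 s.
3. all four clip flaps are folded down on the seated lid (horizontal distance between lid and box below 0.007 m and z of lid in the frame of box between 0.028 and 0.035 m and angle between lid's own z axis and vertical below 0.04 rad and angle between the x axis of lid and the x axis of box, either way round below 0.06 rad and value of joint each of flap1, flap2, flap3, flap4 above 1.35 rad), for 0.2 s.
At the end, for the whole second after the job is handed in: Every tin in play lies flat (within 0.1 rad) on the box floor, the lid is seated (centre within 7 mm, under 3 mm above its seat, square within 0.06 rad), all four flaps are folded beyond 1.35 rad, and all is at rest (all of step 1 and all of step 3 and linear speed of each of tin1, tin2, tin3, tin4, tin5, tin6, lid below 0.02 m/s); the robot touches nothing.
It fails at once if a bystander is shifted by more than 40 mm (distance of any of mug, socket, hinge_pin, enamel_tin, screwdriver, wrench from where it was at the start of the episode above 0.04 m).
It fails at once if the mug, the socket or the enamel tin is tipped over (angle between any of mug, socket, enamel_tin's own z axis and vertical above 0.5 rad).
Of tin4, tin5, tin6 only 1 to 2 are there at a start; the rules pass over those that are not, and their reading is None.
At some moment in a run one of lid may be knocked a few centimetres aside while the robot is not near it.
Once in a run the grip may slacken for a moment while it holds something.
It also fails if it takes over 210 s, if anything falls off the work surface, if the arm or the gripper's body presses on something with over 40 N, if the wrist force passes 120 N, or if a joint passes its speed limit or range.

ROBOT

A 6-joint arm with a two-finger parallel gripper is mounted at the origin on the work surface. World frame = base frame: x ahead of the robot, y to its left, z up, the work surface at z = 0. Lengths are in m, angles in degrees, forces in N, time in s.
With the tool pointing down it reaches from about 0.325 to 0.9 m from the base axis. Payload 3.5 kg.
Tool frame: the origin (TCP) lies midway between the tips of the shut fingers; the grasp point (between the pads) lies bot.grip_depth behind it (bot.grip_depth is the distance from the TCP to the grasp point, in m); z points along the fingers, y is the line along which they close (so a half turn about z gives the same grasp; the last joint's range is limited). The gripper opens to 85 mm and grips with 20 to 120 N. Pads are 22 mm wide; open, the fingers measure 114 mm over their backs; the gripper's body (76 mm by 85 mm) begins 54 mm behind the grasp point. The pads swing forward as they close: fully open they stand 13 mm farther back than shut.
Start: joints at [61.513, 15.837, -1.513, 72.651, 0, 84.076], TCP at [0.24, 0.577, 0.231] pointing down, gripper open.
Joint ranges: [-178.77, 178.77], [-48.84, 107.48], [-61.69, 71.31], [-111.58, 123.2], [-90, 87.43], [-180, 180]. Speed limits (degrees/s): [147.25, 147.25, 180, 180, 180, 180].

INTERFACE

Orientations are given as a 3x3 rotation matrix whose columns are the frame's x, y, z axes.
In Python, from workcell import bot, eyes gives the robot as it stands. The module is installed in compiled form; this text tells all that it offers.
- The arm moves only by the tool carry_out, never from a script. Its argument "motion" is a list of rows, each an object of numbers: "tx", "ty", "tz": the shift along the tool's x, y, z normalised to -1 to 1, where 1 is 800 mm; "wx", "wy", "wz": the turn, a rotation vector about the tool's x, y, z normalised to -1 to 1, where 1 is 360 degrees. A call has exactly 8 rows; each row is the pose to reach, as a shift and turn from the pose commanded when the call began, along the tool's axes at that moment, turning the shorter way round; what a row does not reach only later rows make up. A row lasts 1/8 s, in which the tool goes at most 62.5 mm and 10.7 degrees, less where a joint would pass 70% of its speed; a pose out of reach is approached as far as the arm can. A call with a number of a shift or a turn outside -1 to 1 is refused whole. A call with a gripper value outside its range is refused whole. "fingers" is the opening, from 0 (shut) to 1 (fully open), set as the call begins (left out, the last holds). The fingers move at their own pace and stop on an object; "grip_force" is the grip in N (left out, the last holds). Time passes only in rows, so rows that repeat a pose let the fingers close, or fill a call up. It gives the time, the measured TCP pose, the force, the opening and the grip force at its end, in the units of the state.
- bot.get_obs(): the state, without advancing time (a new reading comes with each control period).
- eyes.camera(name): name is "scene" or "top"; returns a dict with "pixels" (384x512x3 uint8, blue, green, red), "depth" (384x512 float32, m along the optical axis (not along the pixel's ray), 0 where there is no reading), "K" (3x3 intrinsics, pixels), "xyz" and "attitude" of the camera in the world. Camera axes: x right, y up, looking along -z (the intrinsics and any distortion apply to the point x, -y, -z); pixel columns grow to the right and rows downward; lengths in m; the calibration is good to about 2 mm. A picture is of the moment at which its call begins.
- bot.finish_job(): hands the job in; it is judged then, once.
The state is a dict: "clock": time; "joint_pos": joint angles; "joint_vel": joint speeds; "tau": joint torques, N m; "tool_pos": TCP position; "ee_rot": TCP orientation; "contact_force": force on the tool from outside, world axes, zero at the start; "torque": the same for the moment, N m; "grip_width": opening from 0.0 (shut) to 1.0 (fully open); "gripper_force": force on a finger pad.
Only numpy, scipy, OpenCV 4.12 (cv2) and the standard library are available. Lean on these libraries where they do the work, as an engineer would, in place of code of your own. Each camera call takes 0.05 s, during which the arm holds its last target. There are 200 camera calls.

## Working session

There is one attempt and no reset: what is moved stays moved. The work goes in short steps, Python scripts to look and compute and a tool call to move; the robot and the scene stay as the last step left them, time stands still between calls to the robot, and variables do not carry over. Pictures are saved under pics/ and viewed, at most 14 in all, crops included, and the job is handed in when it is done.

Besides the shell and the picture viewer there is one more tool, called after "Request:" as name(argument=value, ...) on one line, values as JSON. carry_out: Moves the arm, as the interface text tells. Its arguments: {"type":"object","properties":{"motion":{"type":"array","items":{"type":"object","properties":{"tx":{"type":"number","minimum":-1,"maximum":1},"ty":{"type":"number","minimum":-1,"maximum":1},"tz":{"type":"number","minimum":-1,"maximum":1},"wx":{"type":"number","minimum":-1,"maximum":1},"wy":{"type":"number","minimum":-1,"maximum":1},"wz":{"type":"number","minimum":-1,"maximum":1}}}},"fingers":{"type":"number"},"grip_force":{"type":"number"}},"required":["motion"]}

```bash
mkdir -p pics; cat > h.py <<'E'
import numpy as np, cv2
from workcell import bot, eyes
def grab(n,save=None):
    c=eyes.camera(n)
    if save: cv2.imwrite('pics/'+save,c['pixels'])
    return c
def cloud(c):
    K=np.array(c['K']);d=c['depth'];v,u=np.mgrid[:d.shape[0],:d.shape[1]]
    p=np.stack([(u-K[0,2])/K[0,0]*d,-(v-K[1,2])/K[1,1]*d,-d],-1)
    return p@np.array(c['attitude']).T+np.array(c['xyz'])
E
python3 - <<'E'
from h import *
for n in('top','scene'):
    c=grab(n,n+'0.png');print(n,c['K'],c['xyz'],c['attitude'],[k for k in c])
    np.savez(n+'0.npz',p=c['pixels'],w=cloud(c),d=c['depth'])
    i=cv2.resize(c['pixels'],(800,600));cv2.imwrite('pics/'+n+'0.png',i)
o=bot.get_obs();print(o,bot.grip_depth)
E
```

```text
top [[410.97067249   0.         247.91756635]
 [  0.         410.97067249 186.44406909]
 [  0.           0.           1.        ]] [0.37218802 0.01726821 1.39130082] [[ 0.01798785  0.99008272 -0.13932923]
 [-0.99952745  0.02128086  0.02218103]
 [ 0.0249261   0.1388644   0.98999766]] ['pixels', 'depth', 'K', 'xyz', 'attitude']
scene [[434.23405813   0.         257.35363285]
 [  0.         434.23405813 183.72231155]
 [  0.           0.           1.        ]] [ 1.32651386 -0.61976823  1.54788053] [[ 0.61029585 -0.66404151  0.43195815]
 [ 0.79213246  0.50600017 -0.34130629]
 [ 0.00807065  0.55046589  0.83481864]] ['pixels', 'depth', 'K', 'xyz', 'attitude']
{'clock': 0.1, 'joint_pos': array([ 6.15119859e+01,  1.58761526e+01, -1.59093085e+00,  7.26508340e+01,
        7.18681814e-04,  8.40746319e+01]), 'joint_vel': array([ 0.05376817, -0.07041402,  0.2332287 , -0.04292346, -0.09596203,
        0.04044417]), 'tau': array([ 4.54135197e-04, -4.46706891e+01,  2.96128500e+01,  8.43361340e-03,
       -1.40229854e-04,  2.07047265e-06]), 'tool_pos': array([0.23948114, 0.5765244 , 0.23023933]), 'ee_rot': array([[-9.23460446e-01,  3.83692350e-01, -9.92661074e-04],
       [ 3.83693568e-01,  9.23458714e-01, -1.80286894e-03],
       [ 2.24934500e-04, -2.04575582e-03, -9.99997882e-01]]), 'contact_force': array([ 0.03847935, -0.52522201, -0.11090714]), 'torque': array([-0.02785524,  0.04782404,  0.00746401]), 'gripper_force': 0.0, 'grip_width': 0.9991499254919728} 0.0187
```

View pics/top0.png

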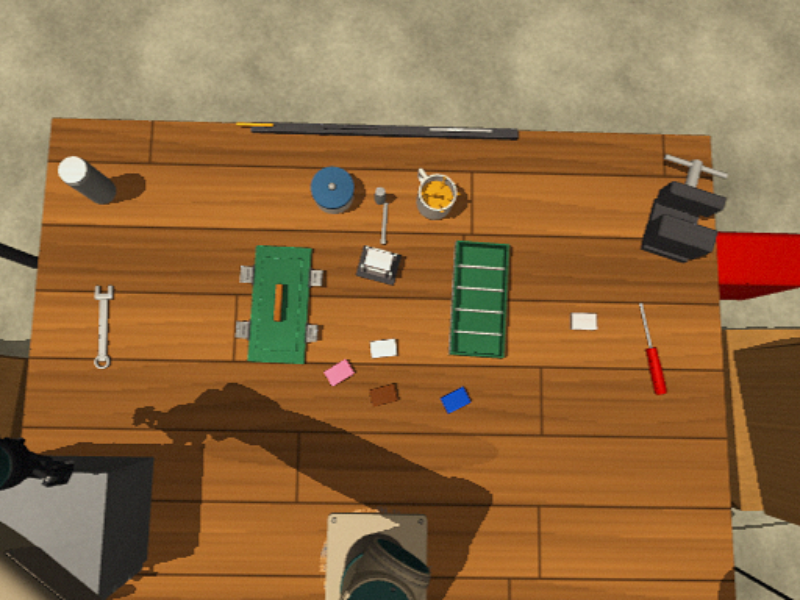

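View pics/scene0.png

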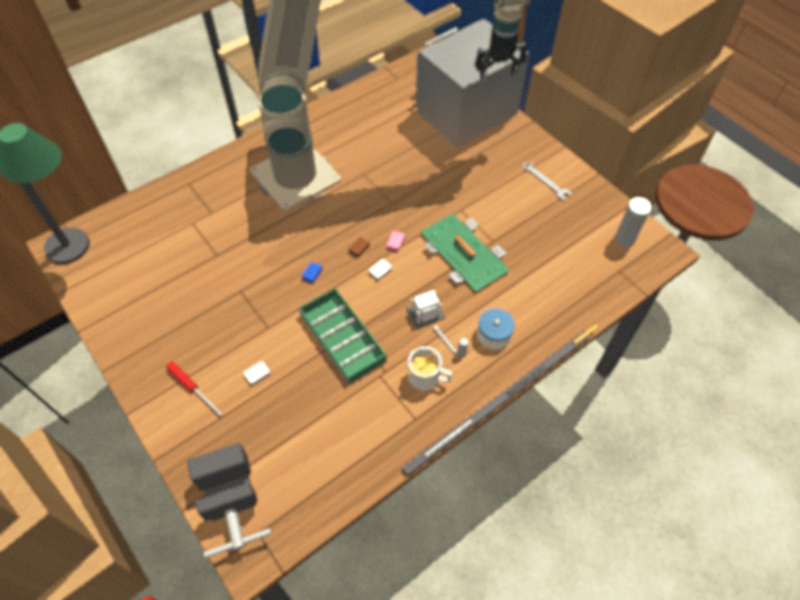

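Top view (800x600 scale) shows two loose white tins at (383,348) and (584,321), which are the tin candidates. The look-alikes are pink (339,372), brown (383,394) and blue (455,400). The caddy with its white tin is at (380,263), the box at (480,299) and the lid at (280,303). I choose the white ones, as they match the caddy tins, and check sizes and a crop next.

```bash
cat > meas.py <<'E'
from h import *
def ent(w,mask,zlo,zhi,roi=None,k=None):
    m=mask&(w[...,2]>zlo)&(w[...,2]<zhi)
    if roi is not None:
        m&=(w[...,0]>roi[0])&(w[...,0]<roi[1])&(w[...,1]>roi[2])&(w[...,1]<roi[3])
    return m
def rect(w,m,z=None):
    P=w[m]; 
    r=cv2.minAreaRect((P[:,:2]*1000).astype(np.float32))
    (cx,cy),(a,b),t=r
    if a<b: a,b,t=b,a,t+90
    return dict(c=(round(cx,1),round(cy,1)),L=round(a,1),W=round(b,1),ang=round((t+90)%180-90,1),z=np.round(np.percentile(P[:,2],[5,50,95])*1000,1),n=int(m.sum()))
E
python3 - <<'E'
from meas import *
for n in('top','scene'):
    d=np.load(n+'0.npz');w=d['w'];hsv=cv2.cvtColor(d['p'],cv2.COLOR_BGR2HSV)
    H,S,V=[hsv[...,i] for i in range(3)]
    tab=(np.abs(w[...,2])<.01)&(w[...,0]>.2)&(w[...,0]<.6)&(np.abs(w[...,1])<.3);print(n,'table z',np.median(w[tab][:,2]))
    g=(H>50)&(H<85)&(S>90);wh=(S<60)&(V>130)
    bx=(w[...,0]>.2)&(w[...,0]<.8)&(np.abs(w[...,1])<.5)
    for nm,m in (('box rim',g&bx&(w[...,2]>.033)&(w[...,2]<.047)&(w[...,1]<0.0)),('lid',g&bx&(w[...,1]>.05)&(w[...,2]>.008)&(w[...,2]<.03))):
        print(nm,rect(w,m))
    m=(wh&bx&(w[...,2]>.008)&(w[...,2]<.1)).astype(np.uint8)
    k,l,s,_=cv2.connectedComponentsWithStats(m)
    for i in range(1,k):
        if s[i,4]>25: print('white',s[i,:4],rect(w,l==i))
    m=((H>8)&(H<20)&(S>120)&bx&(w[...,2]>.03)&(w[...,2]<.06)&(w[...,1]>.1))
    print('handle',rect(w,m))
c=cv2.imread('pics/top0.png')[220:420,210:640];cv2.imwrite('pics/crop1.png',cv2.resize(c,(800,372)))
E
```

```text
top table z 0.00012401548636942206
box rim {'c': (552.9, -209.0), 'L': 245.3, 'W': 112.9, 'ang': -3.0, 'z': array([34.2, 39.1, 44.3]), 'n': 263}
lid {'c': (535.4, 219.7), 'L': 252.3, 'W': 119.6, 'ang': -1.5, 'z': array([ 9.9, 14.6, 19.3]), 'n': 2449}
white [268 114  14  21] {'c': (760.0, -88.9), 'L': 74.0, 'W': 31.4, 'ang': 21.7, 'z': array([59.2, 86.5, 90.3]), 'n': 42}
white [233 157  20  18] {'c': (626.6, 10.7), 'L': 62.6, 'W': 48.7, 'ang': 75.3, 'z': array([54.3, 70.6, 75.7]), 'n': 228}
white [294 169  29   4] {'c': (624.7, -216.8), 'L': 95.2, 'W': 5.7, 'ang': 85.8, 'z': array([11.7, 18.5, 23. ]), 'n': 37}
white [154 170   8  11] {'c': (597.7, 292.1), 'L': 34.2, 'W': 23.6, 'ang': 1.1, 'z': array([11.9, 16.7, 21.6]), 'n': 67}
white [199 173   7  10] {'c': (592.7, 142.3), 'L': 33.2, 'W': 21.4, 'ang': 1.8, 'z': array([11.1, 17.9, 23.1]), 'n': 64}
white [293 183  29   4] {'c': (576.2, -213.1), 'L': 95.6, 'W': 3.9, 'ang': 86.8, 'z': array([12.3, 18.3, 23.3]), 'n': 34}
white [366 200  16  11] {'c': (511.2, -438.7), 'L': 53.7, 'W': 34.6, 'ang': -88.7, 'z': array([13. , 17.5, 22.4]), 'n':
[... 1975 characters left out ...]
] {'c': (577.1, -207.1), 'L': 94.5, 'W': 14.9, 'ang': 83.4, 'z': array([ 8.3, 15.2, 24.6]), 'n': 54}
white [217 221  22  14] {'c': (624.6, -215.3), 'L': 103.1, 'W': 18.8, 'ang': -85.4, 'z': array([ 9. , 17.1, 29.6]), 'n': 51}
white [261 222  22  14] {'c': (758.1, -103.3), 'L': 77.6, 'W': 52.7, 'ang': 62.2, 'z': array([62.9, 81.8, 90.7]), 'n': 88}
white [156 231  16  15] {'c': (512.0, -437.0), 'L': 52.9, 'W': 41.9, 'ang': 86.8, 'z': array([10. , 17.1, 23.3]), 'n': 130}
white [262 239  10  10] {'c': (783.0, -144.8), 'L': 38.5, 'W': 10.1, 'ang': 23.9, 'z': array([18.2, 46.9, 76.5]), 'n': 64}
handle {'c': (541.3, 219.3), 'L': 75.9, 'W': 13.9, 'ang': -2.7, 'z': array([31.5, 38.6, 45.2]), 'n': 52}
```

View pics/crop1.png

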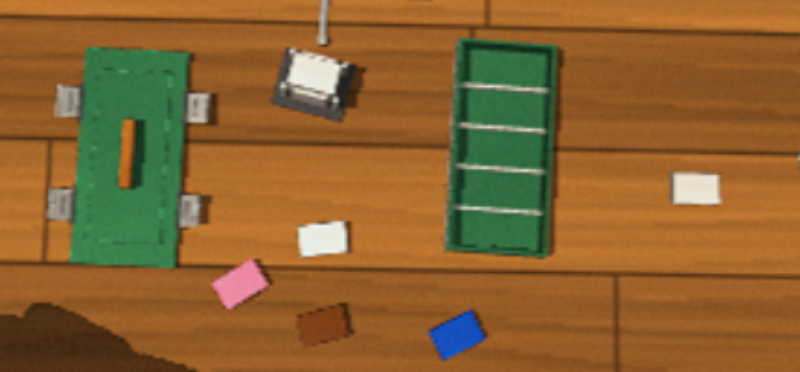

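```bash
cat > plan.py <<'E'
import json,os,sys
from h import *
F='cmd.json'
if not os.path.exists(F): json.dump([240,577,231,67.437],open(F,'w'))
def row(cmd,t):
    d=np.array(t[:3])-cmd[:3];a=np.radians(cmd[3]);dy=(t[3]-cmd[3]+180)%360-180
    X=np.array([-np.sin(a),np.cos(a),0]);Y=np.array([np.cos(a),np.sin(a),0])
    return dict(tx=round(d@X/800,4),ty=round(d@Y/800,4),tz=round(-d[2]/800,4),wz=round(-dy/360,4)), np.linalg.norm(d)/62.5, abs(dy)/10.7
def calls(cs,commit=True):
    """cs: list of calls, each a list of waypoints (mm, deg); prints rows as offsets from each call's start"""
    cmd=np.array(json.load(open(F)),float)
    for c in cs:
        print('CALL from',np.round(cmd,1)); prev=cmd
        for t in c:
            r,_,_=row(cmd,t);_,n,m=row(prev,t);print('  ',r,'rows>=%.1f'%max(n,m));prev=np.array(t,float)
        cmd=prev
    if commit: json.dump(list(cmd),open(F,'w'))
E
python3 - <<'E'
from meas import *
from plan import calls
d=np.load('top0.npz');w=d['w'];hsv=cv2.cvtColor(d['p'],cv2.COLOR_BGR2HSV);S,V=hsv[...,1],hsv[...,2]
roi=(w[...,0]>.56)&(w[...,0]<.7)&(w[...,1]>-.06)&(w[...,1]<.08)
c=eyes.camera('top');K,R,T=np.array(c['K']),np.array(c['attitude']),np.array(c['xyz'])
def planerect(m,z):
    v,u=np.nonzero(m);r=np.stack([(u-K[0,2])/K[0,0],-(v-K[1,2])/K[1,1],-np.ones(len(u))],-1)@R.T
    P=T+r*((z-T[2])/r[:,2])[:,None];return cv2.minAreaRect((P[:,:2]*1000).astype(np.float32)),len(u)
wh=(S<60)&(V>130)
for lo in(.062,.066): print('tin',rect(w,roi&wh&(w[...,2]>lo)),rect(w,roi&(w[...,2]>lo)))
print('bright',planerect(roi&(S<60)&(V>185),.072))
print('posts',rect(w,roi&(w[...,2]>.045)&(w[...,2]<.066)),'foot',rect(w,roi&(w[...,2]>.004)&(S<90)))
for q in(((.40,.50,-.06,.05)),(.45,.58,-.5,-.38)):
    m=wh&(w[...,2]>.008)&(w[...,0]>q[0])&(w[...,0]<q[1])&(w[...,1]>q[2])&(w[...,1]<q[3]);print(planerect(m,.018))
calls([[(444,-4,120,96),(444,-4,60,96),(444,-4,1,96)]],False)
E
```

```text
tin {'c': (626.4, 10.0), 'L': 56.1, 'W': 46.6, 'ang': 68.4, 'z': array([64.4, 71.4, 75.8]), 'n': 189} {'c': (626.1, 9.6), 'L': 56.3, 'W': 46.7, 'ang': 69.9, 'z': array([64.5, 71.3, 75.8]), 'n': 196}
tin {'c': (624.1, 10.7), 'L': 53.9, 'W': 41.5, 'ang': 73.0, 'z': array([66.9, 71.7, 75.8]), 'n': 177} {'c': (623.7, 10.0), 'L': 54.0, 'W': 41.5, 'ang': 75.5, 'z': array([66.8, 71.6, 75.8]), 'n': 184}
bright (((634.679443359375, 5.659297943115234), (64.27609252929688, 68.5777816772461), 77.14778137207031), 205)
posts {'c': (626.3, 9.3), 'L': 64.9, 'W': 48.9, 'ang': 76.0, 'z': array([47.2, 57.6, 63.6]), 'n': 68} foot {'c': (644.9, 3.5), 'L': 107.8, 'W': 82.1, 'ang': -13.5, 'z': array([ 5.1, 56.4, 74.6]), 'n': 447}
(((443.6319885253906, -5.083690643310547), (34.53092575073242, 52.97997283935547), 7.399461269378662), 168)
(((511.2900390625, -438.9553527832031), (33.91722869873047, 52.143211364746094), 1.1485185623168945), 165)
CALL from [240.  577.  231.   67.4]
   {'tx': np.float64(-0.5141), 'ty': np.float64(-0.5728), 'tz': np.float64(0.1388), 'wz': np.float64(-0.0793)} rows>=10.0
   {'tx': np.float64(-0.5141), 'ty': np.float64(-0.5728), 'tz': np.float64(0.2138), 'wz': np.float64(-0.0793)} rows>=1.0
   {'tx': np.float64(-0.5141), 'ty': np.float64(-0.5728), 'tz': np.float64(0.2875), 'wz': np.float64(-0.0793)} rows>=0.9
```

```bash
python3 - <<'E'
from plan import calls
calls([[(350,250,200,82)],[(444,-5,120,97),(444,-5,50,97)],[(444,-5,25,97),(444,-5,1,97)]])
E
```

```text
CALL from [240.  577.  231.   67.4]
   {'tx': np.float64(-0.2838), 'ty': np.float64(-0.3247), 'tz': np.float64(0.0388), 'wz': np.float64(-0.0405)} rows>=5.5
CALL from [350. 250. 200.  82.]
   {'tx': np.float64(-0.1607), 'ty': np.float64(-0.2993), 'tz': np.float64(0.1), 'wz': np.float64(-0.0417)} rows>=4.5
   {'tx': np.float64(-0.1607), 'ty': np.float64(-0.2993), 'tz': np.float64(0.1875), 'wz': np.float64(-0.0417)} rows>=1.1
CALL from [444.  -5.  50.  97.]
   {'tx': np.float64(0.0), 'ty': np.float64(0.0), 'tz': np.float64(0.0312), 'wz': np.float64(-0.0)} rows>=0.4
   {'tx': np.float64(0.0), 'ty': np.float64(0.0), 'tz': np.float64(0.0612), 'wz': np.float64(-0.0)} rows>=0.4
```

Request:
carry_out(motion=[{"tx": -0.0568, "ty": -0.0649, "tz": 0.0078, "wz": -0.0081}, {"tx": -0.1135, "ty": -0.1299, "tz": 0.0155, "wz": -0.0162}, {"tx": -0.1703, "ty": -0.1948, "tz": 0.0233, "wz": -0.0243}, {"tx": -0.227, "ty": -0.2598, "tz": 0.031, "wz": -0.0324}, {"tx": -0.2838, "ty": -0.3247, "tz": 0.0388, "wz": -0.0405}, {"tx": -0.2838, "ty": -0.3247, "tz": 0.0388, "wz": -0.0405}, {"tx": -0.2838, "ty": -0.3247, "tz": 0.0388, "wz": -0.0405}, {"tx": -0.2838, "ty": -0.3247, "tz": 0.0388, "wz": -0.0405}], fingers=0.85, grip_force=50)

```text
invalid input
```

Request:
carry_out(motion=[{"tx": -0.04, "ty": -0.075, "tz": 0.025, "wz": -0.0104}, {"tx": -0.08, "ty": -0.15, "tz": 0.05, "wz": -0.0208}, {"tx": -0.12, "ty": -0.225, "tz": 0.075, "wz": -0.0312}, {"tx": -0.1607, "ty": -0.2993, "tz": 0.1, "wz": -0.0417}, {"tx": -0.1607, "ty": -0.2993, "tz": 0.1, "wz": -0.0417}, {"tx": -0.1607, "ty": -0.2993, "tz": 0.13, "wz": -0.0417}, {"tx": -0.1607, "ty": -0.2993, "tz": 0.16, "wz": -0.0417}, {"tx": -0.1607, "ty": -0.2993, "tz": 0.1875, "wz": -0.0417}])

```text
invalid input
```

Request:
carry_out(motion=[{"tx": -0.0568, "ty": -0.0649, "tz": 0.0078, "wx": 0, "wy": 0, "wz": -0.0081}, {"tx": -0.1135, "ty": -0.1299, "tz": 0.0155, "wx": 0, "wy": 0, "wz": -0.0162}, {"tx": -0.1703, "ty": -0.1948, "tz": 0.0233, "wx": 0, "wy": 0, "wz": -0.0243}, {"tx": -0.227, "ty": -0.2598, "tz": 0.031, "wx": 0, "wy": 0, "wz": -0.0324}, {"tx": -0.2838, "ty": -0.3247, "tz": 0.0388, "wx": 0, "wy": 0, "wz": -0.0405}, {"tx": -0.2838, "ty": -0.3247, "tz": 0.0388, "wx": 0, "wy": 0, "wz": -0.0405}, {"tx": -0.2838, "ty": -0.3247, "tz": 0.0388, "wx": 0, "wy": 0, "wz": -0.0405}, {"tx": -0.2838, "ty": -0.3247, "tz": 0.0388, "wx": 0, "wy": 0, "wz": -0.0405}], fingers=0.85, grip_force=50)

```text
clock: 1.15
tool_pos: [0.3498, 0.2504, 0.2003]
ee_rot: [[-0.99, 0.139, -0.0], [0.139, 0.99, 0.0], [0.0, 0.0, -1.0]]
contact_force: [-0.1, -0.2, -0.8]
grip_width: 0.847
gripper_force: 0.0
```

Request:
carry_out(motion=[{"tx": -0.04, "ty": -0.075, "tz": 0.025, "wx": 0, "wy": 0, "wz": -0.0104}, {"tx": -0.08, "ty": -0.15, "tz": 0.05, "wx": 0, "wy": 0, "wz": -0.0208}, {"tx": -0.12, "ty": -0.225, "tz": 0.075, "wx": 0, "wy": 0, "wz": -0.0312}, {"tx": -0.1607, "ty": -0.2993, "tz": 0.1, "wx": 0, "wy": 0, "wz": -0.0417}, {"tx": -0.1607, "ty": -0.2993, "tz": 0.1, "wx": 0, "wy": 0, "wz": -0.0417}, {"tx": -0.1607, "ty": -0.2993, "tz": 0.14, "wx": 0, "wy": 0, "wz": -0.0417}, {"tx": -0.1607, "ty": -0.2993, "tz": 0.18, "wx": 0, "wy": 0, "wz": -0.0417}, {"tx": -0.1607, "ty": -0.2993, "tz": 0.1875, "wx": 0, "wy": 0, "wz": -0.0417}])

```text
clock: 2.15
tool_pos: [0.4421, -0.0035, 0.0484]
ee_rot: [[-0.992, -0.124, -0.005], [-0.124, 0.992, 0.001], [0.005, 0.002, -1.0]]
contact_force: [-0.4, -0.3, 0.1]
grip_width: 0.847
gripper_force: 0.0
```

Request:
carry_out(motion=[{"tx": 0, "ty": 0, "tz": 0.02, "wx": 0, "wy": 0, "wz": 0}, {"tx": 0, "ty": 0, "tz": 0.04, "wx": 0, "wy": 0, "wz": 0}, {"tx": 0, "ty": 0, "tz": 0.05, "wx": 0, "wy": 0, "wz": 0}, {"tx": 0, "ty": 0, "tz": 0.0612, "wx": 0, "wy": 0, "wz": 0}, {"tx": 0, "ty": 0, "tz": 0.0612, "wx": 0, "wy": 0, "wz": 0}, {"tx": 0, "ty": 0, "tz": 0.0612, "wx": 0, "wy": 0, "wz": 0}, {"tx": 0, "ty": 0, "tz": 0.0612, "wx": 0, "wy": 0, "wz": 0}, {"tx": 0, "ty": 0, "tz": 0.0612, "wx": 0, "wy": 0, "wz": 0}])

```text
clock: 3.15
tool_pos: [0.4442, -0.0049, 0.0016]
ee_rot: [[-0.992, -0.122, 0.001], [-0.122, 0.992, -0.0], [-0.001, -0.0, -1.0]]
contact_force: [0.4, 0.3, 0.1]
grip_width: 0.847
gripper_force: 0.0
```

```bash
python3 - <<'E'
from plan import *
o=bot.get_obs();print(np.round(o['tool_pos'],4),np.round(o['contact_force'],1),o['grip_width'])
# box compartments
a=np.radians(-3.3)
for s in(-96,-48,0,48,96): print(s,np.round(np.array([553.3,-209])+s*np.array([np.cos(a),np.sin(a)]),1))
c=grab('top');cv2.imwrite('pics/a.png',cv2.resize(c['pixels'][130:270,190:360],(680,560)))
E
```

```text
[ 0.4442 -0.0049  0.0016] [0.4 0.3 0.1] 0.8472247003870488
-96 [ 457.5 -203.5]
-48 [ 505.4 -206.2]
0 [ 553.3 -209. ]
48 [ 601.2 -211.8]
96 [ 649.1 -214.5]
```

View pics/a.png

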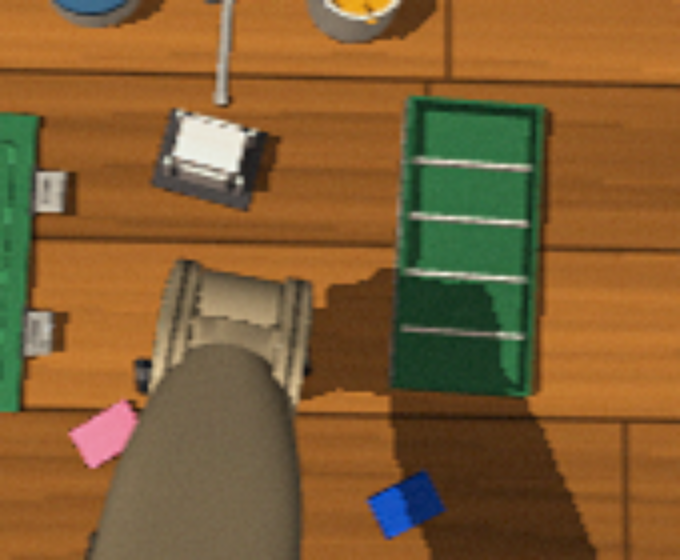

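The crop shows the gripper over tin4 at (220,330); the box compartments are clear and the caddy is at (210,150).

```bash
python3 - <<'E'
from plan import calls
calls([[(444,-5,91,97)],[(457.5,-203.5,91,86.7),(457.5,-203.5,31,86.7)],[(457.5,-203.5,6,86.7)],[(457.5,-203.5,96,86.7)]])
E
```

```text
CALL from [444.  -5.   1.  97.]
   {'tx': np.float64(0.0), 'ty': np.float64(0.0), 'tz': np.float64(-0.1125), 'wz': np.float64(-0.0)} rows>=1.4
CALL from [444.  -5.  91.  97.]
   {'tx': np.float64(0.0135), 'ty': np.float64(-0.2483), 'tz': np.float64(-0.0), 'wz': np.float64(0.0286)} rows>=3.2
   {'tx': np.float64(0.0135), 'ty': np.float64(-0.2483), 'tz': np.float64(0.075), 'wz': np.float64(0.0286)} rows>=1.0
CALL from [ 457.5 -203.5   31.    86.7]
   {'tx': np.float64(0.0), 'ty': np.float64(0.0), 'tz': np.float64(0.0312), 'wz': np.float64(-0.0)} rows>=0.4
CALL from [ 457.5 -203.5    6.    86.7]
   {'tx': np.float64(0.0), 'ty': np.float64(0.0), 'tz': np.float64(-0.1125), 'wz': np.float64(-0.0)} rows>=1.4
```

Request:
carry_out(motion=[{"tx": 0, "ty": 0, "tz": 0, "wx": 0, "wy": 0, "wz": 0}, {"tx": 0, "ty": 0, "tz": 0, "wx": 0, "wy": 0, "wz": 0}, {"tx": 0, "ty": 0, "tz": 0, "wx": 0, "wy": 0, "wz": 0}, {"tx": 0, "ty": 0, "tz": 0, "wx": 0, "wy": 0, "wz": 0}, {"tx": 0, "ty": 0, "tz": 0, "wx": 0, "wy": 0, "wz": 0}, {"tx": 0, "ty": 0, "tz": -0.04, "wx": 0, "wy": 0, "wz": 0}, {"tx": 0, "ty": 0, "tz": -0.08, "wx": 0, "wy": 0, "wz": 0}, {"tx": 0, "ty": 0, "tz": -0.1125, "wx": 0, "wy": 0, "wz": 0}], fingers=0, grip_force=60)

```text
clock: 4.2
tool_pos: [0.4437, -0.0048, 0.0921]
ee_rot: [[-0.992, -0.122, -0.0], [-0.122, 0.992, 0.0], [0.0, 0.0, -1.0]]
contact_force: [0.6, -0.1, -0.9]
grip_width: 0.613
gripper_force: 63.4
```

Request:
carry_out(motion=[{"tx": 0.003, "ty": -0.05, "tz": 0, "wx": 0, "wy": 0, "wz": 0.006}, {"tx": 0.006, "ty": -0.11, "tz": 0, "wx": 0, "wy": 0, "wz": 0.012}, {"tx": 0.009, "ty": -0.17, "tz": 0, "wx": 0, "wy": 0, "wz": 0.02}, {"tx": 0.012, "ty": -0.22, "tz": 0, "wx": 0, "wy": 0, "wz": 0.026}, {"tx": 0.0135, "ty": -0.2483, "tz": 0, "wx": 0, "wy": 0, "wz": 0.0286}, {"tx": 0.0135, "ty": -0.2483, "tz": 0.01, "wx": 0, "wy": 0, "wz": 0.0286}, {"tx": 0.0135, "ty": -0.2483, "tz": 0.045, "wx": 0, "wy": 0, "wz": 0.0286}, {"tx": 0.0135, "ty": -0.2483, "tz": 0.075, "wx": 0, "wy": 0, "wz": 0.0286}])

```text
clock: 5.2
tool_pos: [0.4564, -0.2017, 0.0297]
ee_rot: [[-0.998, 0.056, -0.002], [0.056, 0.998, 0.001], [0.002, 0.001, -1.0]]
contact_force: [0.0, -0.5, 0.1]
grip_width: 0.61
gripper_force: 63.4
```

Request:
carry_out(motion=[{"tx": 0, "ty": 0, "tz": 0.008, "wx": 0, "wy": 0, "wz": 0}, {"tx": 0, "ty": 0, "tz": 0.016, "wx": 0, "wy": 0, "wz": 0}, {"tx": 0, "ty": 0, "tz": 0.024, "wx": 0, "wy": 0, "wz": 0}, {"tx": 0, "ty": 0, "tz": 0.0312, "wx": 0, "wy": 0, "wz": 0}, {"tx": 0, "ty": 0, "tz": 0.0312, "wx": 0, "wy": 0, "wz": 0}, {"tx": 0, "ty": 0, "tz": 0.0312, "wx": 0, "wy": 0, "wz": 0}, {"tx": 0, "ty": 0, "tz": 0.0312, "wx": 0, "wy": 0, "wz": 0}, {"tx": 0, "ty": 0, "tz": 0.0312, "wx": 0, "wy": 0, "wz": 0}])

```text
clock: 6.2
tool_pos: [0.4576, -0.2034, 0.0065]
ee_rot: [[-0.998, 0.057, 0.0], [0.057, 0.998, -0.0], [-0.0, -0.0, -1.0]]
contact_force: [-0.1, 0.7, -0.0]
grip_width: 0.617
gripper_force: 63.5
```

Request:
carry_out(motion=[{"tx": 0, "ty": 0, "tz": 0, "wx": 0, "wy": 0, "wz": 0}, {"tx": 0, "ty": 0, "tz": 0, "wx": 0, "wy": 0, "wz": 0}, {"tx": 0, "ty": 0, "tz": 0, "wx": 0, "wy": 0, "wz": 0}, {"tx": 0, "ty": 0, "tz": -0.01, "wx": 0, "wy": 0, "wz": 0}, {"tx": 0, "ty": 0, "tz": -0.04, "wx": 0, "wy": 0, "wz": 0}, {"tx": 0, "ty": 0, "tz": -0.08, "wx": 0, "wy": 0, "wz": 0}, {"tx": 0, "ty": 0, "tz": -0.1125, "wx": 0, "wy": 0, "wz": 0}, {"tx": 0, "ty": 0, "tz": -0.1125, "wx": 0, "wy": 0, "wz": 0}], fingers=0.72)

```text
clock: 7.2
tool_pos: [0.4596, -0.2046, 0.0991]
ee_rot: [[-0.998, 0.057, 0.005], [0.057, 0.998, -0.003], [-0.005, -0.003, -1.0]]
contact_force: [0.2, -0.3, -0.7]
grip_width: 0.717
gripper_force: 0.0
```

```bash
python3 - <<'E'
from plan import calls
p=(505.4,-206.2);
calls([[(511.3,-439,96,91.2),(511.3,-439,26,91.2)],[(511.3,-439,1,91.2)],[(511.3,-439,91,91.2)],[(*p,91,86.7),(*p,31,86.7)],[(*p,6,86.7)],[(*p,96,86.7)]])
E
```

```text
CALL from [ 457.5 -203.5   96.    86.7]
   {'tx': np.float64(-0.0841), 'ty': np.float64(-0.29), 'tz': np.float64(-0.0), 'wz': np.float64(-0.0125)} rows>=3.9
   {'tx': np.float64(-0.0841), 'ty': np.float64(-0.29), 'tz': np.float64(0.0875), 'wz': np.float64(-0.0125)} rows>=1.1
CALL from [ 511.3 -439.    26.    91.2]
   {'tx': np.float64(0.0), 'ty': np.float64(0.0), 'tz': np.float64(0.0312), 'wz': np.float64(-0.0)} rows>=0.4
CALL from [ 511.3 -439.     1.    91.2]
   {'tx': np.float64(0.0), 'ty': np.float64(0.0), 'tz': np.float64(-0.1125), 'wz': np.float64(-0.0)} rows>=1.4
CALL from [ 511.3 -439.    91.    91.2]
   {'tx': np.float64(0.0013), 'ty': np.float64(0.2911), 'tz': np.float64(-0.0), 'wz': np.float64(0.0125)} rows>=3.7
   {'tx': np.float64(0.0013), 'ty': np.float64(0.2911), 'tz': np.float64(0.075), 'wz': np.float64(0.0125)} rows>=1.0
CALL from [ 505.4 -206.2   31.    86.7]
   {'tx': np.float64(0.0), 'ty': np.float64(0.0), 'tz': np.float64(0.0312), 'wz': np.float64(-0.0)} rows>=0.4
CALL from [ 505.4 -206.2    6.    86.7]
   {'tx': np.float64(0.0), 'ty': np.float64(0.0), 'tz': np.float64(-0.1125), 'wz': np.float64(-0.0)} rows>=1.4
```

Request:
carry_out(motion=[{"tx": -0.017, "ty": -0.06, "tz": 0, "wx": 0, "wy": 0, "wz": -0.0025}, {"tx": -0.036, "ty": -0.125, "tz": 0, "wx": 0, "wy": 0, "wz": -0.005}, {"tx": -0.055, "ty": -0.19, "tz": 0, "wx": 0, "wy": 0, "wz": -0.0075}, {"tx": -0.073, "ty": -0.25, "tz": 0, "wx": 0, "wy": 0, "wz": -0.01}, {"tx": -0.0841, "ty": -0.29, "tz": 0, "wx": 0, "wy": 0, "wz": -0.0125}, {"tx": -0.0841, "ty": -0.29, "tz": 0.03, "wx": 0, "wy": 0, "wz": -0.0125}, {"tx": -0.0841, "ty": -0.29, "tz": 0.0675, "wx": 0, "wy": 0, "wz": -0.0125}, {"tx": -0.0841, "ty": -0.29, "tz": 0.0875, "wx": 0, "wy": 0, "wz": -0.0125}], fingers=0.85)

```text
clock: 8.2
tool_pos: [0.5098, -0.4372, 0.0232]
ee_rot: [[-1.0, -0.021, -0.003], [-0.021, 1.0, 0.003], [0.003, 0.004, -1.0]]
contact_force: [-0.1, 0.4, -0.6]
grip_width: 0.854
gripper_force: 0.0
```

Request:
carry_out(motion=[{"tx": 0, "ty": 0, "tz": 0.01, "wx": 0, "wy": 0, "wz": 0}, {"tx": 0, "ty": 0, "tz": 0.02, "wx": 0, "wy": 0, "wz": 0}, {"tx": 0, "ty": 0, "tz": 0.0312, "wx": 0, "wy": 0, "wz": 0}, {"tx": 0, "ty": 0, "tz": 0.0312, "wx": 0, "wy": 0, "wz": 0}, {"tx": 0, "ty": 0, "tz": 0.0312, "wx": 0, "wy": 0, "wz": 0}, {"tx": 0, "ty": 0, "tz": 0.0312, "wx": 0, "wy": 0, "wz": 0}, {"tx": 0, "ty": 0, "tz": 0.0312, "wx": 0, "wy": 0, "wz": 0}, {"tx": 0, "ty": 0, "tz": 0.0312, "wx": 0, "wy": 0, "wz": 0}])

```text
clock: 9.2
tool_pos: [0.5115, -0.4388, 0.0016]
ee_rot: [[-1.0, -0.022, 0.0], [-0.022, 1.0, -0.0], [-0.0, -0.0, -1.0]]
contact_force: [-0.6, -0.1, -0.3]
grip_width: 0.843
gripper_force: 0.0
```

Request:
carry_out(motion=[{"tx": 0, "ty": 0, "tz": 0, "wx": 0, "wy": 0, "wz": 0}, {"tx": 0, "ty": 0, "tz": 0, "wx": 0, "wy": 0, "wz": 0}, {"tx": 0, "ty": 0, "tz": 0, "wx": 0, "wy": 0, "wz": 0}, {"tx": 0, "ty": 0, "tz": 0, "wx": 0, "wy": 0, "wz": 0}, {"tx": 0, "ty": 0, "tz": 0, "wx": 0, "wy": 0, "wz": 0}, {"tx": 0, "ty": 0, "tz": -0.04, "wx": 0, "wy": 0, "wz": 0}, {"tx": 0, "ty": 0, "tz": -0.08, "wx": 0, "wy": 0, "wz": 0}, {"tx": 0, "ty": 0, "tz": -0.1125, "wx": 0, "wy": 0, "wz": 0}], fingers=0)

```text
clock: 10.2
tool_pos: [0.5109, -0.4382, 0.0915]
ee_rot: [[-1.0, -0.022, -0.001], [-0.022, 1.0, 0.001], [0.001, 0.001, -1.0]]
contact_force: [0.1, -0.9, -0.3]
grip_width: 0.624
gripper_force: 41.4
```

Request:
carry_out(motion=[{"tx": 0, "ty": 0.05, "tz": 0, "wx": 0, "wy": 0, "wz": 0.0025}, {"tx": 0, "ty": 0.115, "tz": 0, "wx": 0, "wy": 0, "wz": 0.005}, {"tx": 0, "ty": 0.18, "tz": 0, "wx": 0, "wy": 0, "wz": 0.0075}, {"tx": 0.001, "ty": 0.245, "tz": 0, "wx": 0, "wy": 0, "wz": 0.01}, {"tx": 0.0013, "ty": 0.2911, "tz": 0, "wx": 0, "wy": 0, "wz": 0.0125}, {"tx": 0.0013, "ty": 0.2911, "tz": 0, "wx": 0, "wy": 0, "wz": 0.0125}, {"tx": 0.0013, "ty": 0.2911, "tz": 0.0375, "wx": 0, "wy": 0, "wz": 0.0125}, {"tx": 0.0013, "ty": 0.2911, "tz": 0.075, "wx": 0, "wy": 0, "wz": 0.0125}])

```text
clock: 11.2
tool_pos: [0.5057, -0.2068, 0.0308]
ee_rot: [[-0.998, 0.057, 0.001], [0.057, 0.998, -0.001], [-0.001, -0.001, -1.0]]
contact_force: [-0.1, 0.1, -0.0]
grip_width: 0.618
gripper_force: 68.9
```

```bash
python3 - <<'E'
from h import *
c=grab('scene');cv2.imwrite('pics/b.png',cv2.resize(c['pixels'][140:260,150:310],(640,480)));print(bot.get_obs()['gripper_force'])
E
```

```text
68.83714199066162
```

View pics/b.png

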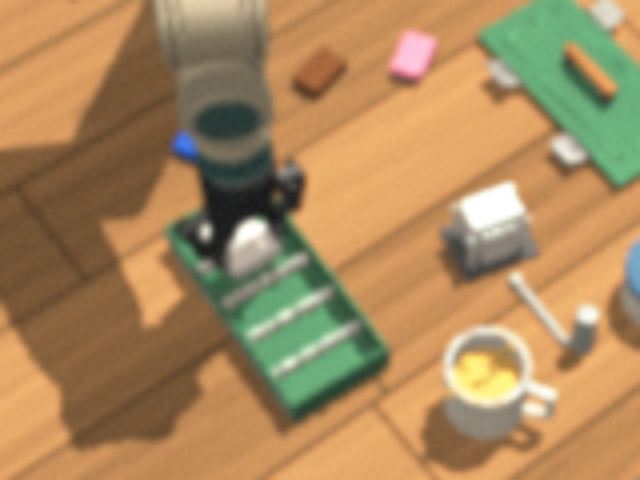

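Picture: the gripper with a white tin is at (255,250) over compartment 2. The tin may have tilted when the grip slackened, so I check its plane.

```bash
python3 - <<'E'
from h import *
c=grab('scene');w=cloud(c);hsv=cv2.cvtColor(c['pixels'],cv2.COLOR_BGR2HSV)
m=np.zeros(w.shape[:2],bool);m[190:212,200:222]=1
m&=(hsv[...,1]<70)&(hsv[...,2]>130)
P=w[m]*1000;print(len(P),np.round(P.min(0)),np.round(P.max(0)))
A=np.c_[P[:,:2]-P[:,:2].mean(0),np.ones(len(P))];s=np.linalg.lstsq(A,P[:,2],rcond=None)[0];print('slopes',s)
for x in range(480,560,6):
    q=P[(P[:,0]>=x)&(P[:,0]<x+6)]
    if len(q):print(x,len(q),np.round(q[:,2].mean(),1),np.round(q[:,2].std(),1),np.round(q[:,1].mean()))
E
```

```text
177 [ 448. -620.   -4.] [1327. -165. 1548.]
slopes [ 1.16686826 -1.14799298 46.48803979]
480 4 18.2 13.3 -233.0
486 11 41.8 18.7 -205.0
492 16 45.1 12.9 -200.0
498 18 48.8 18.6 -201.0
504 18 44.5 22.5 -210.0
510 24 57.6 29.6 -212.0
516 36 40.0 27.4 -202.0
522 13 34.1 30.0 -196.0
528 21 10.2 8.1 -197.0
534 3 18.4 4.9 -187.0
```

```bash
python3 - <<'E'
from h import *
c=grab('scene');w=cloud(c)*1000;p=c['pixels']
cv2.imwrite('pics/c.png',cv2.resize(p[180:220,185:235],(800,640)[:2] if 0 else (750,600),interpolation=cv2.INTER_CUBIC))
np.set_printoptions(linewidth=220)
print(w[192:216,206:224:2,2].round().astype(int));print(w[192:216,206:224:2,0].round().astype(int))
E
```

```text
[[ 169  173  174  166 1548  123  110   86   79]
 [ 167  165  163  164  110  109  107   88    6]
 [ 131  133  140  110   99   58  100   76   42]
 [ 127  131  122   17    0   54   74   79   37]
 [ 123  123   97   23   42   39   68   59   27]
 [  98  115   21   43   43   43   61   46   20]
 [ 111  105   38   42   45   41   45   51    0]
 [ 107  101   42   47   46   38   46   40    4]
 [ 102   96   43   46   33   44   42   35   13]
 [  86   48   41   42   46   48   46    6    5]
 [  82   48   42   48   39   45   44    1    2]
 [  74   42   42   45   49   42   36   -1    6]
 [  63   40   42   48   45   36   30    5    6]
 [  59   48   45   43   35   27   -2    6   19]
 [  56   50   50   33   29    1    0    9   18]
 [  37   45   33   35    6    2   -4   14    7]
 [   0   31   36    8    0    4   18    6    8]
 [   5    7   -1    9    6   12    9    6    7]
 [   8    2    3   11   13   13    7    6   11]
 [   6    9    7   23   18    3    7    0    2]
 [   2    6   14   17    9   12 1548    2   10]
 [   2   20   15    6    6    0    4    2   -1]
 [   8   14    1    1    5   -2    5    5   
[... 505 characters left out ...]
2  510  516  519  503  507]
 [ 514  500  502  510  509  518  522  504  510]
 [ 513  500  506  512  519  520  522  507  516]
 [ 511  503  509  517  520  521  523  514  520]
 [ 512  511  515  519  519  520  509  518  530]
 [ 515  517  522  517  520  510  514  524  534]
 [ 509  518  516  522  511  514  516  531  532]
 [ 492  514  521  512  512  519  531  530  536]
 [ 499  505  506  516  519  528  531  534  540]
 [ 504  506  512  521  527  532  534  538  546]
 [ 507  514  518  531  534  531  537  539  545]
 [ 509  516  525  532  532  539 1327  544  553]
 [ 513  528  530  530  535  537  544  547  551]
 [ 520  528  526  531  538  540  548  553  557]
 [ 526  529  528  537  540  548  551  555  560]]
```

View pics/c.png

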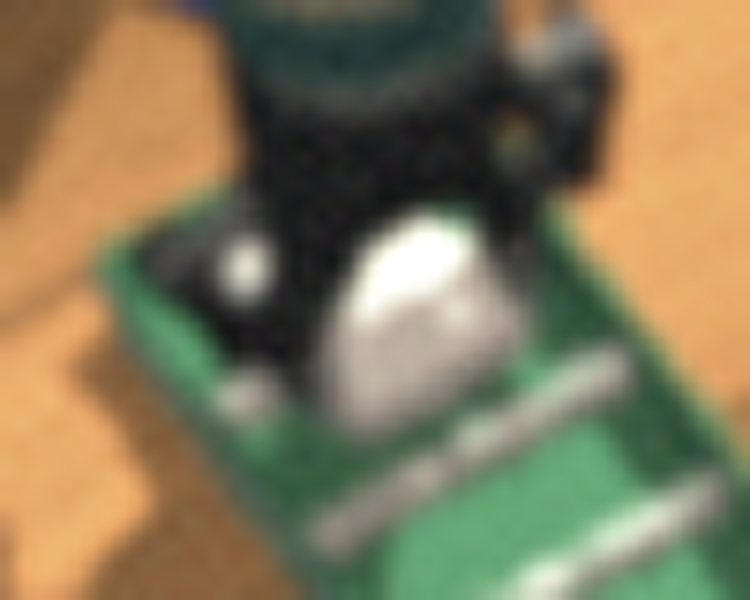

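The tin is level (top z about 44, x 484–523), possibly slid about 3 mm down in the grip. I lower gently and release.

Request:
carry_out(motion=[{"tx": 0, "ty": 0, "tz": 0.008, "wx": 0, "wy": 0, "wz": 0}, {"tx": 0, "ty": 0, "tz": 0.016, "wx": 0, "wy": 0, "wz": 0}, {"tx": 0, "ty": 0, "tz": 0.022, "wx": 0, "wy": 0, "wz": 0}, {"tx": 0, "ty": 0, "tz": 0.027, "wx": 0, "wy": 0, "wz": 0}, {"tx": 0, "ty": 0, "tz": 0.0285, "wx": 0, "wy": 0, "wz": 0}, {"tx": 0, "ty": 0, "tz": 0.0312, "wx": 0, "wy": 0, "wz": 0}, {"tx": 0, "ty": 0, "tz": 0.0312, "wx": 0, "wy": 0, "wz": 0}, {"tx": 0, "ty": 0, "tz": 0.0312, "wx": 0, "wy": 0, "wz": 0}])

```text
clock: 12.35
tool_pos: [0.5055, -0.206, 0.0065]
ee_rot: [[-0.998, 0.057, 0.0], [0.057, 0.998, -0.0], [-0.0, -0.0, -1.0]]
contact_force: [-0.0, -0.1, -0.1]
grip_width: 0.609
gripper_force: 68.9
```

Request:
carry_out(motion=[{"tx": 0, "ty": 0, "tz": 0, "wx": 0, "wy": 0, "wz": 0}, {"tx": 0, "ty": 0, "tz": 0, "wx": 0, "wy": 0, "wz": 0}, {"tx": 0, "ty": 0, "tz": 0, "wx": 0, "wy": 0, "wz": 0}, {"tx": 0, "ty": 0, "tz": -0.01, "wx": 0, "wy": 0, "wz": 0}, {"tx": 0, "ty": 0, "tz": -0.04, "wx": 0, "wy": 0, "wz": 0}, {"tx": 0, "ty": 0, "tz": -0.08, "wx": 0, "wy": 0, "wz": 0}, {"tx": 0, "ty": 0, "tz": -0.1125, "wx": 0, "wy": 0, "wz": 0}, {"tx": 0, "ty": 0, "tz": -0.1125, "wx": 0, "wy": 0, "wz": 0}], fingers=0.72)

```text
clock: 13.35
tool_pos: [0.5076, -0.2072, 0.0994]
ee_rot: [[-0.998, 0.057, 0.005], [0.057, 0.998, -0.003], [-0.006, -0.003, -1.0]]
contact_force: [0.1, 0.0, 0.1]
grip_width: 0.718
gripper_force: 0.0
```

```bash
python3 - <<'E'
from plan import calls
q=(625,10)
def seq(p): return [[(*q,96,75.5)],[(*q,55,75.5)],[(*q,130,75.5)],[(*p,130,86.7),(*p,91,86.7),(*p,31,86.7)],[(*p,6,86.7)],[(*p,96,86.7)]]
calls(seq((553.3,-209))[:5]+seq((553.3,-209))[5:])
E
```

```text
CALL from [ 505.4 -206.2   96.    86.7]
   {'tx': np.float64(-0.1337), 'ty': np.float64(0.2784), 'tz': np.float64(-0.0), 'wz': np.float64(0.0311)} rows>=4.0
CALL from [625.   10.   96.   75.5]
   {'tx': np.float64(0.0), 'ty': np.float64(0.0), 'tz': np.float64(0.0512), 'wz': np.float64(-0.0)} rows>=0.7
CALL from [625.   10.   55.   75.5]
   {'tx': np.float64(0.0), 'ty': np.float64(0.0), 'tz': np.float64(-0.0938), 'wz': np.float64(-0.0)} rows>=1.2
CALL from [625.   10.  130.   75.5]
   {'tx': np.float64(0.0182), 'ty': np.float64(-0.2875), 'tz': np.float64(-0.0), 'wz': np.float64(-0.0311)} rows>=3.7
   {'tx': np.float64(0.0182), 'ty': np.float64(-0.2875), 'tz': np.float64(0.0488), 'wz': np.float64(-0.0311)} rows>=0.6
   {'tx': np.float64(0.0182), 'ty': np.float64(-0.2875), 'tz': np.float64(0.1238), 'wz': np.float64(-0.0311)} rows>=1.0
CALL from [ 553.3 -209.    31.    86.7]
   {'tx': np.float64(0.0), 'ty': np.float64(0.0), 'tz': np.float64(0.0312), 'wz': np.float64(-0.0)} rows>=0.4
CALL from [ 553.3 -209.     6.    86.7]
   {'tx': np.float64(0.0), 'ty': np.float64(0.0), 'tz': np.float64(-0.1125), 'wz': np.float64(-0.0)} rows>=1.4
```

Request:
carry_out(motion=[{"tx": -0.025, "ty": 0.05, "tz": 0, "wx": 0, "wy": 0, "wz": 0.006}, {"tx": -0.055, "ty": 0.115, "tz": 0, "wx": 0, "wy": 0, "wz": 0.012}, {"tx": -0.085, "ty": 0.18, "tz": 0, "wx": 0, "wy": 0, "wz": 0.02}, {"tx": -0.115, "ty": 0.24, "tz": 0, "wx": 0, "wy": 0, "wz": 0.026}, {"tx": -0.1337, "ty": 0.2784, "tz": 0, "wx": 0, "wy": 0, "wz": 0.0311}, {"tx": -0.1337, "ty": 0.2784, "tz": 0, "wx": 0, "wy": 0, "wz": 0.0311}, {"tx": -0.1337, "ty": 0.2784, "tz": 0, "wx": 0, "wy": 0, "wz": 0.0311}, {"tx": -0.1337, "ty": 0.2784, "tz": 0, "wx": 0, "wy": 0, "wz": 0.0311}], fingers=0.85)

```text
clock: 14.35
tool_pos: [0.6239, 0.0093, 0.0959]
ee_rot: [[-0.968, 0.251, -0.001], [0.251, 0.968, -0.0], [0.001, -0.0, -1.0]]
contact_force: [0.3, -0.4, 0.3]
grip_width: 0.853
gripper_force: 0.0
```

```bash
python3 - <<'E'
from meas import *
c=grab('scene');w=cloud(c);hsv=cv2.cvtColor(c['pixels'],cv2.COLOR_BGR2HSV)
cv2.imwrite('pics/d.png',cv2.resize(c['pixels'][150:260,190:340],(750,550),interpolation=cv2.INTER_CUBIC))
wh=(hsv[...,1]<60)&(hsv[...,2]>130)
for x,y in((457,-203),(505,-206)):
    m=wh&(abs(w[...,0]-x/1e3)<.022)&(abs(w[...,1]-y/1e3)<.045)&(w[...,2]>.014)&(w[...,2]<.06);print(rect(w,m) if m.sum()>5 else 0)
E
```

```text
{'c': (459.9, -202.6), 'L': 55.4, 'W': 39.5, 'ang': 87.2, 'z': array([15.6, 21. , 28.3]), 'n': 106}
{'c': (505.3, -198.1), 'L': 73.4, 'W': 43.3, 'ang': 89.2, 'z': array([15.7, 20.6, 27.9]), 'n': 123}
```

View pics/d.png

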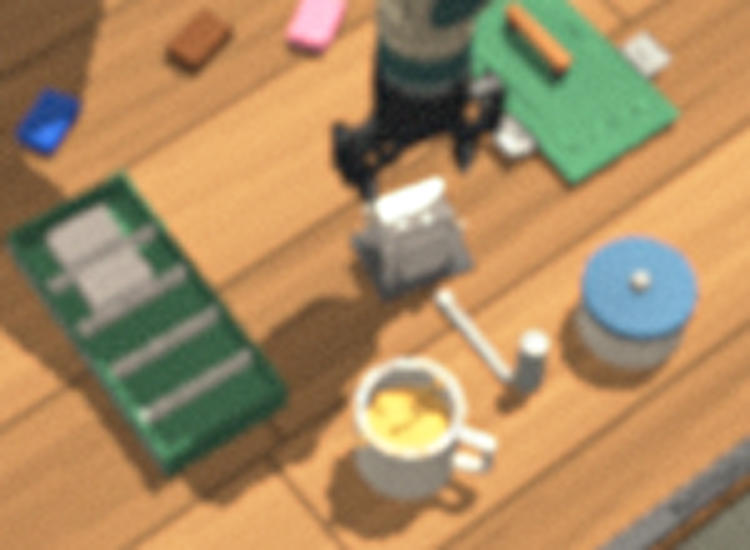

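Both loose tins lie flat in compartments 1 and 2, around (105,260). The fingers straddle the caddy at (415,200). I descend and grip.

Request:
carry_out(motion=[{"tx": 0, "ty": 0, "tz": 0.01, "wx": 0, "wy": 0, "wz": 0}, {"tx": 0, "ty": 0, "tz": 0.02, "wx": 0, "wy": 0, "wz": 0}, {"tx": 0, "ty": 0, "tz": 0.03, "wx": 0, "wy": 0, "wz": 0}, {"tx": 0, "ty": 0, "tz": 0.04, "wx": 0, "wy": 0, "wz": 0}, {"tx": 0, "ty": 0, "tz": 0.0512, "wx": 0, "wy": 0, "wz": 0}, {"tx": 0, "ty": 0, "tz": 0.0512, "wx": 0, "wy": 0, "wz": 0}, {"tx": 0, "ty": 0, "tz": 0.0512, "wx": 0, "wy": 0, "wz": 0}, {"tx": 0, "ty": 0, "tz": 0.0512, "wx": 0, "wy": 0, "wz": 0}])

```text
clock: 15.4
tool_pos: [0.6253, 0.0103, 0.056]
ee_rot: [[-0.968, 0.25, 0.001], [0.25, 0.968, -0.0], [-0.001, 0.0, -1.0]]
contact_force: [-0.2, 0.4, 0.1]
grip_width: 0.851
gripper_force: 0.0
```

Request:
carry_out(motion=[{"tx": 0, "ty": 0, "tz": 0, "wx": 0, "wy": 0, "wz": 0}, {"tx": 0, "ty": 0, "tz": 0, "wx": 0, "wy": 0, "wz": 0}, {"tx": 0, "ty": 0, "tz": 0, "wx": 0, "wy": 0, "wz": 0}, {"tx": 0, "ty": 0, "tz": 0, "wx": 0, "wy": 0, "wz": 0}, {"tx": 0, "ty": 0, "tz": -0.01, "wx": 0, "wy": 0, "wz": 0}, {"tx": 0, "ty": 0, "tz": -0.03, "wx": 0, "wy": 0, "wz": 0}, {"tx": 0, "ty": 0, "tz": -0.065, "wx": 0, "wy": 0, "wz": 0}, {"tx": 0, "ty": 0, "tz": -0.0938, "wx": 0, "wy": 0, "wz": 0}], fingers=0)

```text
clock: 16.4
tool_pos: [0.6253, 0.0103, 0.1327]
ee_rot: [[-0.968, 0.25, 0.001], [0.25, 0.968, -0.0], [-0.001, 0.0, -1.0]]
contact_force: [0.5, -0.1, -0.8]
grip_width: 0.615
gripper_force: 65.4
```

Request:
carry_out(motion=[{"tx": 0.003, "ty": -0.055, "tz": 0, "wx": 0, "wy": 0, "wz": -0.006}, {"tx": 0.007, "ty": -0.12, "tz": 0, "wx": 0, "wy": 0, "wz": -0.012}, {"tx": 0.012, "ty": -0.19, "tz": 0, "wx": 0, "wy": 0, "wz": -0.02}, {"tx": 0.016, "ty": -0.25, "tz": 0, "wx": 0, "wy": 0, "wz": -0.026}, {"tx": 0.0182, "ty": -0.2875, "tz": 0, "wx": 0, "wy": 0, "wz": -0.0311}, {"tx": 0.0182, "ty": -0.2875, "tz": 0.0488, "wx": 0, "wy": 0, "wz": -0.0311}, {"tx": 0.0182, "ty": -0.2875, "tz": 0.1, "wx": 0, "wy": 0, "wz": -0.0311}, {"tx": 0.0182, "ty": -0.2875, "tz": 0.1238, "wx": 0, "wy": 0, "wz": -0.0311}])

```text
clock: 17.4
tool_pos: [0.5518, -0.2083, 0.0302]
ee_rot: [[-0.998, 0.057, -0.003], [0.057, 0.998, 0.001], [0.003, 0.001, -1.0]]
contact_force: [-0.6, 0.1, -1.3]
grip_width: 0.612
gripper_force: 65.4
```

```bash
python3 - <<'E'
from meas import *
c=grab('scene');w=cloud(c);hsv=cv2.cvtColor(c['pixels'],cv2.COLOR_BGR2HSV);S,V=hsv[...,1],hsv[...,2]
wh=(S<60)&(V>130)
m=wh&(abs(w[...,0]-.553)<.03)&(abs(w[...,1]+.209)<.035)&(w[...,2]>.036)&(w[...,2]<.054);print('held',rect(w,m))
x=w[m][:,0]*1000;print(np.percentile(x,[1,5,50,95,99]))
c=grab('top');w=cloud(c);hsv=cv2.cvtColor(c['pixels'],cv2.COLOR_BGR2HSV);S,V=hsv[...,1],hsv[...,2]
m=(abs(w[...,0]-.625)<.04)&(abs(w[...,1]-.01)<.045)
for lo in(.066,.068,.07): print('caddy',rect(w,m&(w[...,2]>lo)))
E
```

```text
held {'c': (555.9, -206.8), 'L': 54.6, 'W': 39.3, 'ang': 88.6, 'z': array([38.4, 44. , 51. ]), 'n': 101}
[536.93997521 542.92101477 559.76684268 575.09816548 575.8237782 ]
caddy {'c': (626.8, 5.7), 'L': 59.4, 'W': 40.5, 'ang': 77.5, 'z': array([67.8, 71.8, 75.7]), 'n': 183}
caddy {'c': (626.1, 9.2), 'L': 53.0, 'W': 36.7, 'ang': 77.5, 'z': array([68.9, 72. , 75.8]), 'n': 170}
caddy {'c': (625.9, 9.2), 'L': 53.0, 'W': 36.2, 'ang': 77.5, 'z': array([70.2, 72.5, 75.9]), 'n': 141}
```

Request:
carry_out(motion=[{"tx": 0, "ty": 0, "tz": 0.008, "wx": 0, "wy": 0, "wz": 0}, {"tx": 0, "ty": 0, "tz": 0.016, "wx": 0, "wy": 0, "wz": 0}, {"tx": 0, "ty": 0, "tz": 0.022, "wx": 0, "wy": 0, "wz": 0}, {"tx": 0, "ty": 0, "tz": 0.027, "wx": 0, "wy": 0, "wz": 0}, {"tx": 0, "ty": 0, "tz": 0.0312, "wx": 0, "wy": 0, "wz": 0}, {"tx": 0, "ty": 0, "tz": 0.0312, "wx": 0, "wy": 0, "wz": 0}, {"tx": 0, "ty": 0, "tz": 0.0312, "wx": 0, "wy": 0, "wz": 0}, {"tx": 0, "ty": 0, "tz": 0.0312, "wx": 0, "wy": 0, "wz": 0}])

```text
clock: 18.5
tool_pos: [0.5534, -0.2088, 0.0069]
ee_rot: [[-0.998, 0.057, 0.0], [0.057, 0.998, -0.0], [-0.0, -0.0, -1.0]]
contact_force: [-1.9, 0.6, 4.8]
grip_width: 0.608
gripper_force: 66.0
```

Request:
carry_out(motion=[{"tx": 0, "ty": 0, "tz": 0, "wx": 0, "wy": 0, "wz": 0}, {"tx": 0, "ty": 0, "tz": 0, "wx": 0, "wy": 0, "wz": 0}, {"tx": 0, "ty": 0, "tz": 0, "wx": 0, "wy": 0, "wz": 0}, {"tx": 0, "ty": 0, "tz": -0.01, "wx": 0, "wy": 0, "wz": 0}, {"tx": 0, "ty": 0, "tz": -0.04, "wx": 0, "wy": 0, "wz": 0}, {"tx": 0, "ty": 0, "tz": -0.08, "wx": 0, "wy": 0, "wz": 0}, {"tx": 0, "ty": 0, "tz": -0.1125, "wx": 0, "wy": 0, "wz": 0}, {"tx": 0, "ty": 0, "tz": -0.1125, "wx": 0, "wy": 0, "wz": 0}], fingers=0.72)

```text
clock: 19.5
tool_pos: [0.5556, -0.2099, 0.0996]
ee_rot: [[-0.998, 0.057, 0.006], [0.057, 0.998, -0.003], [-0.006, -0.003, -1.0]]
contact_force: [0.7, -0.9, -0.6]
grip_width: 0.718
gripper_force: 0.0
```

```bash
python3 - <<'E'
from plan import calls
q=(625.5,9.5);Y=76.5
def seq(p): return [[(*q,96,Y)],[(*q,55,Y)],[(*q,130,Y)],[(*p,130,86.7),(*p,91,86.7),(*p,31,86.7)],[(*p,6,86.7)],[(*p,96,86.7)]]
calls(seq((601.2,-211.8))+seq((649,-214.5)))
E
```

```text
CALL from [ 553.3 -209.    96.    86.7]
   {'tx': np.float64(-0.0744), 'ty': np.float64(0.2779), 'tz': np.float64(-0.0), 'wz': np.float64(0.0283)} rows>=3.7
CALL from [625.5   9.5  96.   76.5]
   {'tx': np.float64(0.0), 'ty': np.float64(0.0), 'tz': np.float64(0.0512), 'wz': np.float64(-0.0)} rows>=0.7
CALL from [625.5   9.5  55.   76.5]
   {'tx': np.float64(0.0), 'ty': np.float64(0.0), 'tz': np.float64(-0.0938), 'wz': np.float64(-0.0)} rows>=1.2
CALL from [625.5   9.5 130.   76.5]
   {'tx': np.float64(-0.035), 'ty': np.float64(-0.2761), 'tz': np.float64(-0.0), 'wz': np.float64(-0.0283)} rows>=3.6
   {'tx': np.float64(-0.035), 'ty': np.float64(-0.2761), 'tz': np.float64(0.0488), 'wz': np.float64(-0.0283)} rows>=0.6
   {'tx': np.float64(-0.035), 'ty': np.float64(-0.2761), 'tz': np.float64(0.1238), 'wz': np.float64(-0.0283)} rows>=1.0
CALL from [ 601.2 -211.8   31.    86.7]
   {'tx': np.float64(0.0), 'ty': np.float64(0.0), 'tz': np.float64(0.0312), 'wz': np.float64(-0.0)} rows>=0.4
CALL from [ 601.2 -211.8    6.    86.7]
   {'tx': np.float64(0.0), 'ty': np.float64(0.0), 'tz': np.float64
[... 492 characters left out ...]
.2
CALL from [625.5   9.5 130.   76.5]
   {'tx': np.float64(-0.0939), 'ty': np.float64(-0.2654), 'tz': np.float64(-0.0), 'wz': np.float64(-0.0283)} rows>=3.6
   {'tx': np.float64(-0.0939), 'ty': np.float64(-0.2654), 'tz': np.float64(0.0488), 'wz': np.float64(-0.0283)} rows>=0.6
   {'tx': np.float64(-0.0939), 'ty': np.float64(-0.2654), 'tz': np.float64(0.1238), 'wz': np.float64(-0.0283)} rows>=1.0
CALL from [ 649.  -214.5   31.    86.7]
   {'tx': np.float64(0.0), 'ty': np.float64(0.0), 'tz': np.float64(0.0312), 'wz': np.float64(-0.0)} rows>=0.4
CALL from [ 649.  -214.5    6.    86.7]
   {'tx': np.float64(0.0), 'ty': np.float64(0.0), 'tz': np.float64(-0.1125), 'wz': np.float64(-0.0)} rows>=1.4
```

Request:
carry_out(motion=[{"tx": -0.015, "ty": 0.055, "tz": 0, "wx": 0, "wy": 0, "wz": 0.006}, {"tx": -0.032, "ty": 0.12, "tz": 0, "wx": 0, "wy": 0, "wz": 0.012}, {"tx": -0.048, "ty": 0.18, "tz": 0, "wx": 0, "wy": 0, "wz": 0.018}, {"tx": -0.064, "ty": 0.24, "tz": 0, "wx": 0, "wy": 0, "wz": 0.024}, {"tx": -0.0744, "ty": 0.2779, "tz": 0, "wx": 0, "wy": 0, "wz": 0.0283}, {"tx": -0.0744, "ty": 0.2779, "tz": 0, "wx": 0, "wy": 0, "wz": 0.0283}, {"tx": -0.0744, "ty": 0.2779, "tz": 0, "wx": 0, "wy": 0, "wz": 0.0283}, {"tx": -0.0744, "ty": 0.2779, "tz": 0, "wx": 0, "wy": 0, "wz": 0.0283}], fingers=0.85)

```text
clock: 20.5
tool_pos: [0.6248, 0.0087, 0.0961]
ee_rot: [[-0.972, 0.234, -0.001], [0.234, 0.972, -0.0], [0.001, -0.0, -1.0]]
contact_force: [-0.9, 0.2, -0.0]
grip_width: 0.85
gripper_force: 0.0
```

Request:
carry_out(motion=[{"tx": 0, "ty": 0, "tz": 0.01, "wx": 0, "wy": 0, "wz": 0}, {"tx": 0, "ty": 0, "tz": 0.02, "wx": 0, "wy": 0, "wz": 0}, {"tx": 0, "ty": 0, "tz": 0.03, "wx": 0, "wy": 0, "wz": 0}, {"tx": 0, "ty": 0, "tz": 0.04, "wx": 0, "wy": 0, "wz": 0}, {"tx": 0, "ty": 0, "tz": 0.0512, "wx": 0, "wy": 0, "wz": 0}, {"tx": 0, "ty": 0, "tz": 0.0512, "wx": 0, "wy": 0, "wz": 0}, {"tx": 0, "ty": 0, "tz": 0.0512, "wx": 0, "wy": 0, "wz": 0}, {"tx": 0, "ty": 0, "tz": 0.0512, "wx": 0, "wy": 0, "wz": 0}])

```text
clock: 21.5
tool_pos: [0.6258, 0.0098, 0.056]
ee_rot: [[-0.973, 0.233, 0.001], [0.233, 0.973, -0.0], [-0.001, 0.0, -1.0]]
contact_force: [0.2, 0.5, -0.3]
grip_width: 0.851
gripper_force: 0.0
```

Request:
carry_out(motion=[{"tx": 0, "ty": 0, "tz": 0, "wx": 0, "wy": 0, "wz": 0}, {"tx": 0, "ty": 0, "tz": 0, "wx": 0, "wy": 0, "wz": 0}, {"tx": 0, "ty": 0, "tz": 0, "wx": 0, "wy": 0, "wz": 0}, {"tx": 0, "ty": 0, "tz": 0, "wx": 0, "wy": 0, "wz": 0}, {"tx": 0, "ty": 0, "tz": -0.01, "wx": 0, "wy": 0, "wz": 0}, {"tx": 0, "ty": 0, "tz": -0.03, "wx": 0, "wy": 0, "wz": 0}, {"tx": 0, "ty": 0, "tz": -0.065, "wx": 0, "wy": 0, "wz": 0}, {"tx": 0, "ty": 0, "tz": -0.0938, "wx": 0, "wy": 0, "wz": 0}], fingers=0)

```text
clock: 22.5
tool_pos: [0.6258, 0.0098, 0.1328]
ee_rot: [[-0.973, 0.233, 0.001], [0.233, 0.973, -0.0], [-0.001, 0.0, -1.0]]
contact_force: [-0.0, 0.1, -0.8]
grip_width: 0.614
gripper_force: 64.5
```

```bash
cat > chk.py <<'E'
from meas import *
c=grab('top');w=cloud(c);hsv=cv2.cvtColor(c['pixels'],cv2.COLOR_BGR2HSV)
wh=(hsv[...,1]<70)&(hsv[...,2]>90)
a=np.radians(-3.3)
for s in(-96,-48,0,48,96):
    x,y=np.array([553.3,-209])+s*np.array([np.cos(a),np.sin(a)])
    m=wh&(abs(w[...,0]-x/1e3)<.02)&(abs(w[...,1]-y/1e3)<.045)&(w[...,2]>.012)&(w[...,2]<.06);print(s,rect(w,m) if m.sum()>20 else m.sum())
g=(hsv[...,0]>50)&(hsv[...,0]<85)&(hsv[...,1]>90)
print('lid',rect(w,g&(w[...,1]>.08)&(w[...,1]<.45)&(w[...,0]<.75)&(w[...,2]>.009)&(w[...,2]<.028)))
E
python3 chk.py
```

```text
-96 {'c': (457.8, -211.4), 'L': 72.0, 'W': 37.1, 'ang': -88.6, 'z': array([16.8, 21.8, 26. ]), 'n': 166}
-48 {'c': (504.4, -205.1), 'L': 52.6, 'W': 35.2, 'ang': 85.8, 'z': array([16.7, 21.6, 26.2]), 'n': 163}
0 {'c': (553.9, -208.3), 'L': 51.5, 'W': 35.0, 'ang': 89.7, 'z': array([17.2, 21.4, 26.1]), 'n': 164}
48 1
96 0
lid {'c': (535.1, 219.4), 'L': 251.6, 'W': 119.3, 'ang': -1.7, 'z': array([10.4, 14.7, 19.6]), 'n': 2409}
```

Request:
carry_out(motion=[{"tx": -0.006, "ty": -0.05, "tz": 0, "wx": 0, "wy": 0, "wz": -0.006}, {"tx": -0.014, "ty": -0.115, "tz": 0, "wx": 0, "wy": 0, "wz": -0.012}, {"tx": -0.023, "ty": -0.18, "tz": 0, "wx": 0, "wy": 0, "wz": -0.018}, {"tx": -0.03, "ty": -0.24, "tz": 0, "wx": 0, "wy": 0, "wz": -0.024}, {"tx": -0.035, "ty": -0.2761, "tz": 0, "wx": 0, "wy": 0, "wz": -0.0283}, {"tx": -0.035, "ty": -0.2761, "tz": 0.0488, "wx": 0, "wy": 0, "wz": -0.0283}, {"tx": -0.035, "ty": -0.2761, "tz": 0.1, "wx": 0, "wy": 0, "wz": -0.0283}, {"tx": -0.035, "ty": -0.2761, "tz": 0.1238, "wx": 0, "wy": 0, "wz": -0.0283}])

```text
clock: 23.55
tool_pos: [0.5993, -0.2108, 0.0293]
ee_rot: [[-0.998, 0.057, -0.004], [0.057, 0.998, 0.002], [0.004, 0.002, -1.0]]
contact_force: [-0.3, 0.8, -1.1]
grip_width: 0.615
gripper_force: 64.4
```

Request:
carry_out(motion=[{"tx": 0, "ty": 0, "tz": 0.008, "wx": 0, "wy": 0, "wz": 0}, {"tx": 0, "ty": 0, "tz": 0.016, "wx": 0, "wy": 0, "wz": 0}, {"tx": 0, "ty": 0, "tz": 0.022, "wx": 0, "wy": 0, "wz": 0}, {"tx": 0, "ty": 0, "tz": 0.027, "wx": 0, "wy": 0, "wz": 0}, {"tx": 0, "ty": 0, "tz": 0.0312, "wx": 0, "wy": 0, "wz": 0}, {"tx": 0, "ty": 0, "tz": 0.0312, "wx": 0, "wy": 0, "wz": 0}, {"tx": 0, "ty": 0, "tz": 0.0312, "wx": 0, "wy": 0, "wz": 0}, {"tx": 0, "ty": 0, "tz": 0.0312, "wx": 0, "wy": 0, "wz": 0}])

```text
clock: 24.55
tool_pos: [0.6016, -0.2117, 0.007]
ee_rot: [[-0.998, 0.057, 0.001], [0.057, 0.998, -0.0], [-0.001, -0.0, -1.0]]
contact_force: [0.6, 0.4, 1.7]
grip_width: 0.614
gripper_force: 64.7
```

Request:
carry_out(motion=[{"tx": 0, "ty": 0, "tz": 0, "wx": 0, "wy": 0, "wz": 0}, {"tx": 0, "ty": 0, "tz": 0, "wx": 0, "wy": 0, "wz": 0}, {"tx": 0, "ty": 0, "tz": 0, "wx": 0, "wy": 0, "wz": 0}, {"tx": 0, "ty": 0, "tz": -0.01, "wx": 0, "wy": 0, "wz": 0}, {"tx": 0, "ty": 0, "tz": -0.04, "wx": 0, "wy": 0, "wz": 0}, {"tx": 0, "ty": 0, "tz": -0.08, "wx": 0, "wy": 0, "wz": 0}, {"tx": 0, "ty": 0, "tz": -0.1125, "wx": 0, "wy": 0, "wz": 0}, {"tx": 0, "ty": 0, "tz": -0.1125, "wx": 0, "wy": 0, "wz": 0}], fingers=0.72)

```text
clock: 25.55
tool_pos: [0.6036, -0.2126, 0.1]
ee_rot: [[-0.998, 0.057, 0.006], [0.057, 0.998, -0.003], [-0.006, -0.002, -1.0]]
contact_force: [0.2, -0.0, -0.5]
grip_width: 0.719
gripper_force: 0.0
```

Request:
carry_out(motion=[{"tx": -0.003, "ty": 0.055, "tz": 0, "wx": 0, "wy": 0, "wz": 0.006}, {"tx": -0.006, "ty": 0.12, "tz": 0, "wx": 0, "wy": 0, "wz": 0.012}, {"tx": -0.009, "ty": 0.18, "tz": 0, "wx": 0, "wy": 0, "wz": 0.018}, {"tx": -0.012, "ty": 0.24, "tz": 0, "wx": 0, "wy": 0, "wz": 0.024}, {"tx": -0.0144, "ty": 0.2779, "tz": 0, "wx": 0, "wy": 0, "wz": 0.0283}, {"tx": -0.0144, "ty": 0.2779, "tz": 0, "wx": 0, "wy": 0, "wz": 0.0283}, {"tx": -0.0144, "ty": 0.2779, "tz": 0, "wx": 0, "wy": 0, "wz": 0.0283}, {"tx": -0.0144, "ty": 0.2779, "tz": 0, "wx": 0, "wy": 0, "wz": 0.0283}], fingers=0.85)

```text
clock: 26.55
tool_pos: [0.6251, 0.0087, 0.0962]
ee_rot: [[-0.972, 0.234, -0.001], [0.234, 0.972, -0.0], [0.001, -0.0, -1.0]]
contact_force: [-0.3, 0.4, 0.1]
grip_width: 0.85
gripper_force: 0.0
```

Request:
carry_out(motion=[{"tx": 0, "ty": 0, "tz": 0.01, "wx": 0, "wy": 0, "wz": 0}, {"tx": 0, "ty": 0, "tz": 0.02, "wx": 0, "wy": 0, "wz": 0}, {"tx": 0, "ty": 0, "tz": 0.03, "wx": 0, "wy": 0, "wz": 0}, {"tx": 0, "ty": 0, "tz": 0.04, "wx": 0, "wy": 0, "wz": 0}, {"tx": 0, "ty": 0, "tz": 0.0512, "wx": 0, "wy": 0, "wz": 0}, {"tx": 0, "ty": 0, "tz": 0.0512, "wx": 0, "wy": 0, "wz": 0}, {"tx": 0, "ty": 0, "tz": 0.0512, "wx": 0, "wy": 0, "wz": 0}, {"tx": 0, "ty": 0, "tz": 0.0512, "wx": 0, "wy": 0, "wz": 0}])

```text
clock: 27.55
tool_pos: [0.6258, 0.0098, 0.0561]
ee_rot: [[-0.973, 0.233, 0.001], [0.233, 0.973, -0.0], [-0.001, 0.0, -1.0]]
contact_force: [0.4, 0.3, 0.1]
grip_width: 0.853
gripper_force: 0.0
```

Request:
carry_out(motion=[{"tx": 0, "ty": 0, "tz": 0, "wx": 0, "wy": 0, "wz": 0}, {"tx": 0, "ty": 0, "tz": 0, "wx": 0, "wy": 0, "wz": 0}, {"tx": 0, "ty": 0, "tz": 0, "wx": 0, "wy": 0, "wz": 0}, {"tx": 0, "ty": 0, "tz": 0, "wx": 0, "wy": 0, "wz": 0}, {"tx": 0, "ty": 0, "tz": -0.01, "wx": 0, "wy": 0, "wz": 0}, {"tx": 0, "ty": 0, "tz": -0.03, "wx": 0, "wy": 0, "wz": 0}, {"tx": 0, "ty": 0, "tz": -0.065, "wx": 0, "wy": 0, "wz": 0}, {"tx": 0, "ty": 0, "tz": -0.0938, "wx": 0, "wy": 0, "wz": 0}], fingers=0)

```text
clock: 28.55
tool_pos: [0.6258, 0.0098, 0.1328]
ee_rot: [[-0.973, 0.233, 0.001], [0.233, 0.973, -0.0], [-0.001, 0.0, -1.0]]
contact_force: [0.7, -1.0, -0.9]
grip_width: 0.613
gripper_force: 65.1
```

```bash
python3 chk.py
```

```text
-96 {'c': (457.6, -210.0), 'L': 69.8, 'W': 37.2, 'ang': -88.4, 'z': array([16.9, 21.7, 26.8]), 'n': 164}
-48 {'c': (504.4, -205.4), 'L': 52.0, 'W': 35.1, 'ang': 85.3, 'z': array([17.5, 21.7, 27.2]), 'n': 167}
0 {'c': (554.0, -208.2), 'L': 52.4, 'W': 35.2, 'ang': -88.9, 'z': array([16.6, 22.3, 25.8]), 'n': 166}
48 {'c': (602.1, -218.8), 'L': 67.5, 'W': 35.5, 'ang': -88.3, 'z': array([16.9, 20.9, 26. ]), 'n': 165}
96 0
lid {'c': (535.5, 219.4), 'L': 252.3, 'W': 119.2, 'ang': -1.6, 'z': array([10.3, 14.8, 19.4]), 'n': 2391}
```

Request:
carry_out(motion=[{"tx": -0.017, "ty": -0.05, "tz": 0, "wx": 0, "wy": 0, "wz": -0.006}, {"tx": -0.038, "ty": -0.11, "tz": 0, "wx": 0, "wy": 0, "wz": -0.012}, {"tx": -0.06, "ty": -0.17, "tz": 0, "wx": 0, "wy": 0, "wz": -0.018}, {"tx": -0.082, "ty": -0.23, "tz": 0, "wx": 0, "wy": 0, "wz": -0.024}, {"tx": -0.0939, "ty": -0.2654, "tz": 0, "wx": 0, "wy": 0, "wz": -0.0283}, {"tx": -0.0939, "ty": -0.2654, "tz": 0.0488, "wx": 0, "wy": 0, "wz": -0.0283}, {"tx": -0.0939, "ty": -0.2654, "tz": 0.1, "wx": 0, "wy": 0, "wz": -0.0283}, {"tx": -0.0939, "ty": -0.2654, "tz": 0.1238, "wx": 0, "wy": 0, "wz": -0.0283}])

```text
clock: 29.6
tool_pos: [0.647, -0.2135, 0.0291]
ee_rot: [[-0.998, 0.057, -0.004], [0.057, 0.998, 0.002], [0.004, 0.002, -1.0]]
contact_force: [-0.1, 0.1, -1.1]
grip_width: 0.613
gripper_force: 65.1
```

Request:
carry_out(motion=[{"tx": 0, "ty": 0, "tz": 0.008, "wx": 0, "wy": 0, "wz": 0}, {"tx": 0, "ty": 0, "tz": 0.016, "wx": 0, "wy": 0, "wz": 0}, {"tx": 0, "ty": 0, "tz": 0.022, "wx": 0, "wy": 0, "wz": 0}, {"tx": 0, "ty": 0, "tz": 0.027, "wx": 0, "wy": 0, "wz": 0}, {"tx": 0, "ty": 0, "tz": 0.0312, "wx": 0, "wy": 0, "wz": 0}, {"tx": 0, "ty": 0, "tz": 0.0312, "wx": 0, "wy": 0, "wz": 0}, {"tx": 0, "ty": 0, "tz": 0.0312, "wx": 0, "wy": 0, "wz": 0}, {"tx": 0, "ty": 0, "tz": 0.0312, "wx": 0, "wy": 0, "wz": 0}])

```text
clock: 30.6
tool_pos: [0.6495, -0.2143, 0.0071]
ee_rot: [[-0.998, 0.057, 0.001], [0.057, 0.998, -0.0], [-0.001, -0.0, -1.0]]
contact_force: [0.2, 0.0, 0.7]
grip_width: 0.613
gripper_force: 65.4
```

Request:
carry_out(motion=[{"tx": 0, "ty": 0, "tz": 0, "wx": 0, "wy": 0, "wz": 0}, {"tx": 0, "ty": 0, "tz": 0, "wx": 0, "wy": 0, "wz": 0}, {"tx": 0, "ty": 0, "tz": 0, "wx": 0, "wy": 0, "wz": 0}, {"tx": 0, "ty": 0, "tz": -0.01, "wx": 0, "wy": 0, "wz": 0}, {"tx": 0, "ty": 0, "tz": -0.04, "wx": 0, "wy": 0, "wz": 0}, {"tx": 0, "ty": 0, "tz": -0.08, "wx": 0, "wy": 0, "wz": 0}, {"tx": 0, "ty": 0, "tz": -0.1125, "wx": 0, "wy": 0, "wz": 0}, {"tx": 0, "ty": 0, "tz": -0.1125, "wx": 0, "wy": 0, "wz": 0}], fingers=0.72)

```text
clock: 31.6
tool_pos: [0.6515, -0.2152, 0.1003]
ee_rot: [[-0.998, 0.057, 0.006], [0.057, 0.998, -0.003], [-0.006, -0.002, -1.0]]
contact_force: [-0.6, -0.5, -0.0]
grip_width: 0.719
gripper_force: 0.0
```

```bash
python3 - <<'E'
from plan import calls
calls([[(535,120,150,89)]])
E
```

```text
CALL from [ 649.  -214.5   96.    86.7]
   {'tx': np.float64(0.1663), 'ty': np.float64(0.4092), 'tz': np.float64(-0.0675), 'wz': np.float64(-0.0064)} rows>=5.7
```

```bash
python3 - <<'E'
import json
json.dump([649,-214.5,96,86.7],open('cmd.json','w'))
from plan import calls
calls([[(420,0,150,88)]])
E
```

```text
CALL from [ 649.  -214.5   96.    86.7]
   {'tx': np.float64(0.3012), 'ty': np.float64(0.2512), 'tz': np.float64(-0.0675), 'wz': np.float64(-0.0036)} rows>=5.1
```

Request:
carry_out(motion=[{"tx": 0.045, "ty": 0.037, "tz": -0.03, "wx": 0, "wy": 0, "wz": 0}, {"tx": 0.1, "ty": 0.083, "tz": -0.05, "wx": 0, "wy": 0, "wz": 0}, {"tx": 0.15, "ty": 0.125, "tz": -0.0675, "wx": 0, "wy": 0, "wz": -0.002}, {"tx": 0.2, "ty": 0.167, "tz": -0.0675, "wx": 0, "wy": 0, "wz": -0.003}, {"tx": 0.25, "ty": 0.209, "tz": -0.0675, "wx": 0, "wy": 0, "wz": -0.0036}, {"tx": 0.3012, "ty": 0.2512, "tz": -0.0675, "wx": 0, "wy": 0, "wz": -0.0036}, {"tx": 0.3012, "ty": 0.2512, "tz": -0.0675, "wx": 0, "wy": 0, "wz": -0.0036}, {"tx": 0.3012, "ty": 0.2512, "tz": -0.0675, "wx": 0, "wy": 0, "wz": -0.0036}])

```text
clock: 32.6
tool_pos: [0.4202, 0.0001, 0.1504]
ee_rot: [[-0.999, 0.034, 0.001], [0.034, 0.999, -0.0], [-0.001, -0.0, -1.0]]
contact_force: [0.7, -0.1, 0.4]
grip_width: 0.72
gripper_force: 0.0
```

```bash
python3 chk.py; python3 - <<'E'
from meas import *
c=grab('top');w=cloud(c);hsv=cv2.cvtColor(c['pixels'],cv2.COLOR_BGR2HSV);H,S,V=[hsv[...,i] for i in range(3)]
K,R,T=np.array(c['K']),np.array(c['attitude']),np.array(c['xyz'])
def planerect(m,z):
    v,u=np.nonzero(m);r=np.stack([(u-K[0,2])/K[0,0],-(v-K[1,2])/K[1,1],-np.ones(len(u))],-1)@R.T
    P=T+r*((z-T[2])/r[:,2])[:,None];return np.round(np.hstack([np.ravel(x) for x in cv2.minAreaRect((P[:,:2]*1000).astype(np.float32))]),1),np.round(P[:,:2].mean(0)*1000,1)
g=(H>50)&(H<85)&(S>90)
lidr=(abs(w[...,0]-.535)<.16)&(abs(w[...,1]-.22)<.09)
print('lid plane14',planerect(g&lidr,.014))
o=(H>5)&(H<22)&(S>100)&(abs(w[...,0]-.535)<.06)&(abs(w[...,1]-.22)<.03)&(w[...,2]>.024);print('handle',planerect(o,.040),o.sum(),rect(w,o))
bm=g&(abs(w[...,0]-.553)<.16)&(abs(w[...,1]+.209)<.08)
cn,_=cv2.findContours(bm.astype(np.uint8),cv2.RETR_EXTERNAL,cv2.CHAIN_APPROX_NONE);k=max(cn,key=cv2.contourArea);m=np.zeros(bm.shape,np.uint8);cv2.drawContours(m,[k],-1,1,-1);
rim=bm&(w[...,2]>.033);print('boxrim',planerect(rim,.04))
# flaps: tip heights
wh=(S<60)&(V>110)
lc=np.array([.5353,.2196])
for sx in(-1,1):
  for sy in(-1,1):
    h=lc+np.array([sx*.06,sy*.075]);m=wh&(abs(w[...,0]-h[0])<.025)&(abs(w[...,1]-h[1])<.025)
    P=w[m];A=np.c_[P[:,1]-lc[1]-sy*.061,np.ones(len(P))];s=np.linalg.lstsq(A,P[:,2],rcond=None)[0];print('flap',sx,sy,m.sum(),'out',np.round(1000*sy*(P[:,1]-lc[1])).min(),np.round(1000*sy*(P[:,1]-lc[1])).max(),'slope',s*[sy,1e3])
cv2.imwrite('pics/e.png',cv2.resize(c['pixels'][120:270,130:360],(800,522)))
E
```

```text
-96 {'c': (457.8, -211.6), 'L': 73.0, 'W': 37.4, 'ang': -88.8, 'z': array([17.3, 21.4, 25.8]), 'n': 161}
-48 {'c': (504.8, -213.7), 'L': 71.0, 'W': 38.0, 'ang': -88.1, 'z': array([17.3, 22. , 26.9]), 'n': 169}
0 {'c': (554.5, -216.8), 'L': 70.0, 'W': 36.7, 'ang': 89.7, 'z': array([17. , 21.7, 26.4]), 'n': 170}
48 {'c': (602.1, -219.0), 'L': 73.5, 'W': 36.0, 'ang': -88.6, 'z': array([15.9, 21.4, 26.1]), 'n': 170}
96 {'c': (649.6, -203.3), 'L': 69.3, 'W': 37.6, 'ang': -87.2, 'z': array([16.2, 21.4, 25.8]), 'n': 166}
lid {'c': (535.4, 219.7), 'L': 251.9, 'W': 119.5, 'ang': -1.6, 'z': array([10.4, 14.7, 19.7]), 'n': 2401}
lid plane14 (array([535.1, 218.9, 121. , 251.6,  88.3]), array([533.2, 218.7]))
handle (array([534.2, 219.1,  13.9,  76.7,  89. ]), array([534.5, 219. ])) 99 {'c': (534.8, 219.9), 'L': 77.6, 'W': 13.0, 'ang': -2.0, 'z': array([32.2, 39.2, 44. ]), 'n': 99}
boxrim (array([ 552.6, -208.8,  112.5,  245. ,   87.3]), array([ 555.6, -218.2]))
flap -1 -1 68 out 61.0 83.0 slope [ 0.66127595 14.2037568 ]
flap -1 1 79 out 64.0 88.0 slope [ 0.34346203 12.67669755]
flap 1 -1 69 out 66.0 89.0 slope [ 0.25502574 12.63382953]
flap 1 1 76 out 61.0 86.0 slope [ 0.2108347 13.8986158]
```

View pics/e.png

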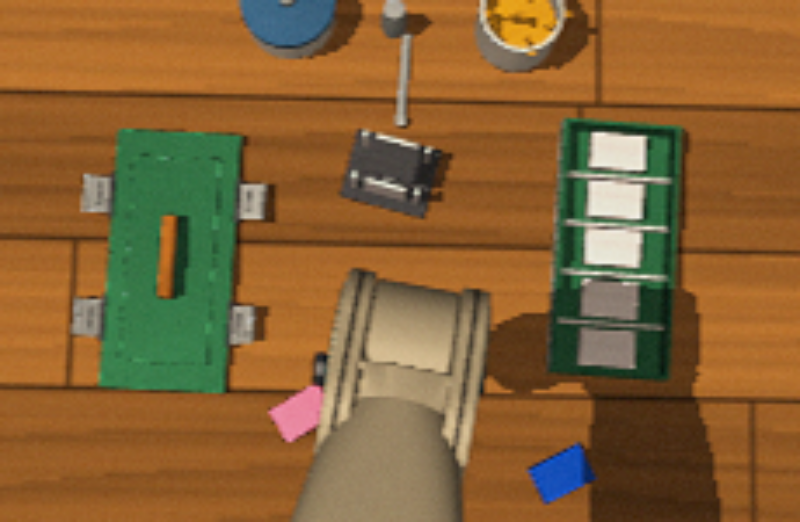

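All five tins lie in the box compartments, at (560–680, 120–380) in the crop. The caddy at (395,170) is empty. The lid at (170,260) hasn't moved and its flaps are tipped up slightly. Now the lid.

```bash
python3 - <<'E'
from plan import calls
l=(534.8,219.2);b=(552.8,-208.9)
calls([[(*l,150,88.3),(*l,60,88.3)],[(*l,20,88.3)],[(*l,130,88.3)],[(*b,130,87)],[(*b,80,87)]])
E
```

```text
CALL from [420.   0. 150.  88.]
   {'tx': np.float64(-0.1339), 'ty': np.float64(0.2788), 'tz': np.float64(-0.0), 'wz': np.float64(-0.0008)} rows>=4.0
   {'tx': np.float64(-0.1339), 'ty': np.float64(0.2788), 'tz': np.float64(0.1125), 'wz': np.float64(-0.0008)} rows>=1.4
CALL from [534.8 219.2  60.   88.3]
   {'tx': np.float64(0.0), 'ty': np.float64(0.0), 'tz': np.float64(0.05), 'wz': np.float64(-0.0)} rows>=0.6
CALL from [534.8 219.2  20.   88.3]
   {'tx': np.float64(0.0), 'ty': np.float64(0.0), 'tz': np.float64(-0.1375), 'wz': np.float64(-0.0)} rows>=1.8
CALL from [534.8 219.2 130.   88.3]
   {'tx': np.float64(-0.0384), 'ty': np.float64(-0.5342), 'tz': np.float64(-0.0), 'wz': np.float64(0.0036)} rows>=6.9
CALL from [ 552.8 -208.9  130.    87. ]
   {'tx': np.float64(0.0), 'ty': np.float64(0.0), 'tz': np.float64(0.0625), 'wz': np.float64(-0.0)} rows>=0.8
```

Request:
carry_out(motion=[{"tx": -0.03, "ty": 0.06, "tz": 0, "wx": 0, "wy": 0, "wz": 0}, {"tx": -0.06, "ty": 0.125, "tz": 0, "wx": 0, "wy": 0, "wz": 0}, {"tx": -0.09, "ty": 0.19, "tz": 0, "wx": 0, "wy": 0, "wz": 0}, {"tx": -0.12, "ty": 0.25, "tz": 0, "wx": 0, "wy": 0, "wz": -0.0008}, {"tx": -0.1339, "ty": 0.2788, "tz": 0, "wx": 0, "wy": 0, "wz": -0.0008}, {"tx": -0.1339, "ty": 0.2788, "tz": 0.03, "wx": 0, "wy": 0, "wz": -0.0008}, {"tx": -0.1339, "ty": 0.2788, "tz": 0.08, "wx": 0, "wy": 0, "wz": -0.0008}, {"tx": -0.1339, "ty": 0.2788, "tz": 0.1125, "wx": 0, "wy": 0, "wz": -0.0008}], fingers=0.42, grip_force=90)

```text
clock: 33.7
tool_pos: [0.5353, 0.2188, 0.0584]
ee_rot: [[-1.0, 0.03, -0.002], [0.03, 1.0, -0.001], [0.002, -0.001, -1.0]]
contact_force: [-0.4, -0.6, -0.1]
grip_width: 0.419
gripper_force: 0.0
```

Request:
carry_out(motion=[{"tx": 0, "ty": 0, "tz": 0, "wx": 0, "wy": 0, "wz": 0}, {"tx": 0, "ty": 0, "tz": 0.01, "wx": 0, "wy": 0, "wz": 0}, {"tx": 0, "ty": 0, "tz": 0.02, "wx": 0, "wy": 0, "wz": 0}, {"tx": 0, "ty": 0, "tz": 0.03, "wx": 0, "wy": 0, "wz": 0}, {"tx": 0, "ty": 0, "tz": 0.04, "wx": 0, "wy": 0, "wz": 0}, {"tx": 0, "ty": 0, "tz": 0.05, "wx": 0, "wy": 0, "wz": 0}, {"tx": 0, "ty": 0, "tz": 0.05, "wx": 0, "wy": 0, "wz": 0}, {"tx": 0, "ty": 0, "tz": 0.05, "wx": 0, "wy": 0, "wz": 0}])

```text
clock: 34.7
tool_pos: [0.5347, 0.2194, 0.0207]
ee_rot: [[-1.0, 0.029, 0.0], [0.029, 1.0, -0.0], [-0.0, -0.0, -1.0]]
contact_force: [-0.3, 0.6, 0.4]
grip_width: 0.422
gripper_force: 0.0
```

Request:
carry_out(motion=[{"tx": 0, "ty": 0, "tz": 0, "wx": 0, "wy": 0, "wz": 0}, {"tx": 0, "ty": 0, "tz": 0, "wx": 0, "wy": 0, "wz": 0}, {"tx": 0, "ty": 0, "tz": 0, "wx": 0, "wy": 0, "wz": 0}, {"tx": 0, "ty": 0, "tz": 0, "wx": 0, "wy": 0, "wz": 0}, {"tx": 0, "ty": 0, "tz": -0.015, "wx": 0, "wy": 0, "wz": 0}, {"tx": 0, "ty": 0, "tz": -0.055, "wx": 0, "wy": 0, "wz": 0}, {"tx": 0, "ty": 0, "tz": -0.1, "wx": 0, "wy": 0, "wz": 0}, {"tx": 0, "ty": 0, "tz": -0.1375, "wx": 0, "wy": 0, "wz": 0}], fingers=0)

```text
clock: 35.7
tool_pos: [0.534, 0.2193, 0.1314]
ee_rot: [[-1.0, 0.029, -0.001], [0.029, 1.0, -0.0], [0.001, -0.0, -1.0]]
contact_force: [0.5, -0.2, -4.4]
grip_width: 0.138
gripper_force: 88.3
```

```bash
python3 - <<'E'
from meas import *
c=grab('scene');w=cloud(c);hsv=cv2.cvtColor(c['pixels'],cv2.COLOR_BGR2HSV);H,S=hsv[...,0],hsv[...,1]
o=bot.get_obs();t=o['tool_pos'];print(t,o['grip_width'],o['gripper_force'])
m=(H>50)&(H<85)&(S>90)&(abs(w[...,0]-t[0])<.15)&(abs(w[...,1]-t[1])<.08)&(w[...,2]>.09)&(w[...,2]<.15)
P=w[m]*1000;A=np.c_[P[:,:2]-t[:2]*1000,np.ones(len(P))];print(m.sum(),rect(w,m),'slope,z',np.linalg.lstsq(A,P[:,2],rcond=None)[0])
cv2.imwrite('pics/f.png',cv2.resize(c['pixels'][100:220,220:380],(640,480)))
E
```

```text
[0.53669693 0.22007295 0.13577347] 0.1382907513568478 88.464674949646
899 {'c': (538.6, 216.6), 'L': 243.5, 'W': 116.2, 'ang': -0.5, 'z': array([118.9, 125. , 131. ]), 'n': 899} slope,z [-4.64660295e-03 -2.57786621e-03  1.25005913e+02]
```

Request:
carry_out(motion=[{"tx": -0.003, "ty": -0.04, "tz": 0, "wx": 0, "wy": 0, "wz": 0.0004}, {"tx": -0.007, "ty": -0.11, "tz": 0, "wx": 0, "wy": 0, "wz": 0.001}, {"tx": -0.013, "ty": -0.185, "tz": 0, "wx": 0, "wy": 0, "wz": 0.0015}, {"tx": -0.019, "ty": -0.26, "tz": 0, "wx": 0, "wy": 0, "wz": 0.002}, {"tx": -0.024, "ty": -0.335, "tz": 0, "wx": 0, "wy": 0, "wz": 0.0025}, {"tx": -0.03, "ty": -0.41, "tz": 0, "wx": 0, "wy": 0, "wz": 0.003}, {"tx": -0.035, "ty": -0.485, "tz": 0, "wx": 0, "wy": 0, "wz": 0.0035}, {"tx": -0.0384, "ty": -0.5342, "tz": 0, "wx": 0, "wy": 0, "wz": 0.0036}])

```text
clock: 36.75
tool_pos: [0.5519, -0.2112, 0.1294]
ee_rot: [[-0.999, 0.054, -0.001], [0.054, 0.999, 0.0], [0.001, 0.0, -1.0]]
contact_force: [-0.4, 0.2, -3.5]
grip_width: 0.145
gripper_force: 88.7
```

Request:
carry_out(motion=[{"tx": 0, "ty": 0, "tz": 0, "wx": 0, "wy": 0, "wz": 0}, {"tx": 0, "ty": 0, "tz": 0, "wx": 0, "wy": 0, "wz": 0}, {"tx": 0, "ty": 0, "tz": 0.015, "wx": 0, "wy": 0, "wz": 0}, {"tx": 0, "ty": 0, "tz": 0.03, "wx": 0, "wy": 0, "wz": 0}, {"tx": 0, "ty": 0, "tz": 0.045, "wx": 0, "wy": 0, "wz": 0}, {"tx": 0, "ty": 0, "tz": 0.0625, "wx": 0, "wy": 0, "wz": 0}, {"tx": 0, "ty": 0, "tz": 0.0625, "wx": 0, "wy": 0, "wz": 0}, {"tx": 0, "ty": 0, "tz": 0.0625, "wx": 0, "wy": 0, "wz": 0}])

```text
clock: 37.75
tool_pos: [0.553, -0.2088, 0.0807]
ee_rot: [[-0.999, 0.052, 0.0], [0.052, 0.999, -0.0], [-0.0, -0.0, -1.0]]
contact_force: [0.9, 1.0, -4.1]
grip_width: 0.137
gripper_force: 88.7
```

```bash
python3 - <<'E'
from meas import *
o=bot.get_obs();t=o['tool_pos'];print(t,o['grip_width'],o['gripper_force'])
for n in('scene','top'):
    c=grab(n);w=cloud(c);hsv=cv2.cvtColor(c['pixels'],cv2.COLOR_BGR2HSV);H,S,V=[hsv[...,i] for i in range(3)]
    m=(H>50)&(H<85)&(S>90)&(abs(w[...,0]-t[0])<.15)&(abs(w[...,1]-t[1])<.08)&(w[...,2]>.055)&(w[...,2]<.1)
    P=w[m]*1000;A=np.c_[P[:,:2]-t[:2]*1000,np.ones(len(P))];print(n,m.sum(),rect(w,m),'slope,z',np.linalg.lstsq(A,P[:,2],rcond=None)[0])
    i={'scene':c['pixels'][160:260,180:310],'top':c['pixels'][140:240,270:350]}[n]
    cv2.imwrite('pics/g_%s.png'%n,cv2.resize(i,(650,500)))
E
```

```text
[ 0.55299903 -0.2087733   0.08069967] 0.1371112742813506 88.73428344726562
scene 1032 {'c': (559.8, -210.0), 'L': 245.5, 'W': 116.2, 'ang': -2.0, 'z': array([68.9, 74.2, 79.8]), 'n': 1032} slope,z [-1.94226533e-03 -1.45415361e-03  7.42406136e+01]
top 894 {'c': (582.5, -163.9), 'L': 242.5, 'W': 87.2, 'ang': -22.7, 'z': array([69.3, 74.3, 78.6]), 'n': 894} slope,z [-5.73983330e-03 -2.01436026e-02  7.49750143e+01]
```

View pics/g_scene.png

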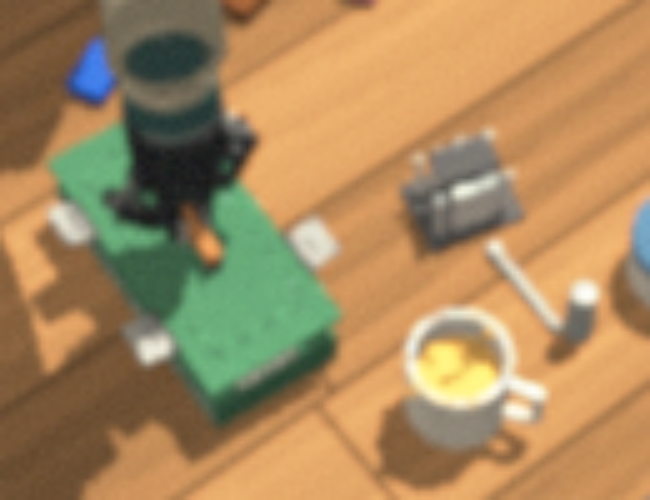

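The lid hangs level over the box at (200,260), aligned with it. I lower it slowly.

Request:
carry_out(motion=[{"tx": 0, "ty": 0, "tz": 0.01, "wx": 0, "wy": 0, "wz": 0}, {"tx": 0, "ty": 0, "tz": 0.018, "wx": 0, "wy": 0, "wz": 0}, {"tx": 0, "ty": 0, "tz": 0.023, "wx": 0, "wy": 0, "wz": 0}, {"tx": 0, "ty": 0, "tz": 0.0265, "wx": 0, "wy": 0, "wz": 0}, {"tx": 0, "ty": 0, "tz": 0.029, "wx": 0, "wy": 0, "wz": 0}, {"tx": 0, "ty": 0, "tz": 0.0312, "wx": 0, "wy": 0, "wz": 0}, {"tx": 0, "ty": 0, "tz": 0.0312, "wx": 0, "wy": 0, "wz": 0}, {"tx": 0, "ty": 0, "tz": 0.0312, "wx": 0, "wy": 0, "wz": 0}])

```text
clock: 38.85
tool_pos: [0.5529, -0.2087, 0.0559]
ee_rot: [[-0.999, 0.052, 0.0], [0.052, 0.999, -0.0], [-0.0, -0.0, -1.0]]
contact_force: [-0.3, 0.3, -4.3]
grip_width: 0.137
gripper_force: 88.9
```

Request:
carry_out(motion=[{"tx": 0, "ty": 0, "tz": 0.001, "wx": 0, "wy": 0, "wz": 0}, {"tx": 0, "ty": 0, "tz": 0.002, "wx": 0, "wy": 0, "wz": 0}, {"tx": 0, "ty": 0, "tz": 0.003, "wx": 0, "wy": 0, "wz": 0}, {"tx": 0, "ty": 0, "tz": 0.004, "wx": 0, "wy": 0, "wz": 0}, {"tx": 0, "ty": 0, "tz": 0.005, "wx": 0, "wy": 0, "wz": 0}, {"tx": 0, "ty": 0, "tz": 0.005, "wx": 0, "wy": 0, "wz": 0}, {"tx": 0, "ty": 0, "tz": 0.005, "wx": 0, "wy": 0, "wz": 0}, {"tx": 0, "ty": 0, "tz": 0.005, "wx": 0, "wy": 0, "wz": 0}])

```text
clock: 39.85
tool_pos: [0.5528, -0.2087, 0.0533]
ee_rot: [[-0.999, 0.052, 0.0], [0.052, 0.999, -0.0], [-0.0, -0.0, -1.0]]
contact_force: [-4.8, 1.4, 7.6]
grip_width: 0.144
gripper_force: 90.3
```

Request:
carry_out(motion=[{"tx": 0, "ty": 0, "tz": 0, "wx": 0, "wy": 0, "wz": 0}, {"tx": 0, "ty": 0, "tz": 0, "wx": 0, "wy": 0, "wz": 0}, {"tx": 0, "ty": 0, "tz": 0, "wx": 0, "wy": 0, "wz": 0}, {"tx": 0, "ty": 0, "tz": 0, "wx": 0, "wy": 0, "wz": 0}, {"tx": 0, "ty": 0, "tz": -0.02, "wx": 0, "wy": 0, "wz": 0}, {"tx": 0, "ty": 0, "tz": -0.06, "wx": 0, "wy": 0, "wz": 0}, {"tx": 0, "ty": 0, "tz": -0.1, "wx": 0, "wy": 0, "wz": 0}, {"tx": 0, "ty": 0, "tz": -0.1, "wx": 0, "wy": 0, "wz": 0}], fingers=0.4)

```text
clock: 40.85
tool_pos: [0.5557, -0.2101, 0.1362]
ee_rot: [[-0.999, 0.052, 0.007], [0.052, 0.999, -0.004], [-0.007, -0.003, -1.0]]
contact_force: [-0.4, 0.3, 0.6]
grip_width: 0.401
gripper_force: 0.0
```

```bash
python3 - <<'E'
import json
json.dump([552.8,-208.9,131,87],open('cmd.json','w'))
from plan import calls
calls([[(420,0,150,87)]])
from meas import *
c=grab('scene');w=cloud(c);hsv=cv2.cvtColor(c['pixels'],cv2.COLOR_BGR2HSV);H,S=hsv[...,0],hsv[...,1]
m=(H>50)&(H<85)&(S>90)&(abs(w[...,0]-.553)<.15)&(abs(w[...,1]+.209)<.08)&(w[...,2]>.033)&(w[...,2]<.06)
P=w[m]*1000;A=np.c_[P[:,:2]-[553,-209],np.ones(len(P))];print(m.sum(),rect(w,m),'slope,z',np.linalg.lstsq(A,P[:,2],rcond=None)[0])
E
```

```text
CALL from [ 552.8 -208.9  131.    87. ]
   {'tx': np.float64(0.1794), 'ty': np.float64(0.2521), 'tz': np.float64(-0.0238), 'wz': np.float64(-0.0)} rows>=4.0
1176 {'c': (560.8, -208.4), 'L': 246.6, 'W': 114.6, 'ang': -3.3, 'z': array([40.7, 46.7, 52.8]), 'n': 1176} slope,z [-8.16561314e-05  3.94223294e-03  4.67350959e+01]
```

Request:
carry_out(motion=[{"tx": 0.035, "ty": 0.05, "tz": -0.0238, "wx": 0, "wy": 0, "wz": 0}, {"tx": 0.075, "ty": 0.105, "tz": -0.0238, "wx": 0, "wy": 0, "wz": 0}, {"tx": 0.115, "ty": 0.16, "tz": -0.0238, "wx": 0, "wy": 0, "wz": 0}, {"tx": 0.15, "ty": 0.21, "tz": -0.0238, "wx": 0, "wy": 0, "wz": 0}, {"tx": 0.1794, "ty": 0.2521, "tz": -0.0238, "wx": 0, "wy": 0, "wz": 0}, {"tx": 0.1794, "ty": 0.2521, "tz": -0.0238, "wx": 0, "wy": 0, "wz": 0}, {"tx": 0.1794, "ty": 0.2521, "tz": -0.0238, "wx": 0, "wy": 0, "wz": 0}, {"tx": 0.1794, "ty": 0.2521, "tz": -0.0238, "wx": 0, "wy": 0, "wz": 0}], fingers=0)

```text
clock: 41.9
tool_pos: [0.4207, -0.0005, 0.1507]
ee_rot: [[-0.999, 0.053, 0.0], [0.053, 0.999, -0.0], [-0.0, -0.0, -1.0]]
contact_force: [0.0, 0.8, -0.1]
grip_width: 0.001
gripper_force: 0.0
```

```bash
cat > lidchk.py <<'E'
from meas import *
a=np.radians(-3.1);b=np.array([.5528,-.2089])
ex=np.array([np.cos(a),np.sin(a)]);ey=np.array([-np.sin(a),np.cos(a)])
for n in('top','scene'):
    c=grab(n);w=cloud(c);hsv=cv2.cvtColor(c['pixels'],cv2.COLOR_BGR2HSV);H,S,V=[hsv[...,i] for i in range(3)]
    q=w[...,:2]-b;X=q@ex*1000;Y=q@ey*1000;Z=w[...,2]*1000
    g=(H>50)&(H<85)&(S>90)&(abs(X)<140)&(abs(Y)<70)&(Z>38)&(Z<56)
    print(n,'lid',rect(w,g),'z',Z[g].mean())
    wh=(S<70)&(V>90)
    for sx in(-1,1):
        for sy in(1,-1):
            m=wh&(abs(X-60*sx)<19)&(sy*Y>60)&(sy*Y<95)&(Z>8)&(Z<80)
            if m.sum()>8: print('flap',sx,sy,m.sum(),'out',np.percentile(sy*Y[m],[5,95]).round(),'z',np.percentile(Z[m],[5,50,95]).round())
            else: print('flap',sx,sy,m.sum())
E
python3 lidchk.py; python3 - <<'E'
from plan import calls
import numpy as np
a=np.radians(-3.1);b=np.array([552.8,-208.9]);ex=np.array([np.cos(a),np.sin(a)]);ey=np.array([-np.sin(a),np.cos(a)])
P=lambda x,y,z:(*(b+x*ex+y*ey),z,87)
L=[[P(-60,90,130),P(-60,90,80)]]
for i,(sx,sy) in enumerate(((-60,1),(60,1),(60,-1),(-60,-1))):
    if i: L.append([P(sx,sy*90,120),P(sx,sy*90,80)])
    L.append([P(sx,sy*88,25),P(sx,sy*88,14),P(sx,sy*79,14)])
    L.append([P(sx,sy*88,14),P(sx,sy*88,120)])
calls(L)
E
```

```text
top lid {'c': (553.5, -208.7), 'L': 251.8, 'W': 119.3, 'ang': -2.7, 'z': array([41.7, 46.5, 51.3]), 'n': 2502} z 46.47879840197777
flap -1 1 42 out [66. 87.] z [44. 52. 56.]
flap -1 -1 52 out [70. 84.] z [50. 55. 62.]
flap 1 1 82 out [63. 87.] z [42. 49. 54.]
flap 1 -1 84 out [64. 86.] z [44. 49. 54.]
scene lid {'c': (559.1, -209.0), 'L': 248.2, 'W': 114.0, 'ang': -3.0, 'z': array([40.9, 46.7, 52.7]), 'n': 1331} z 46.7693177448483
flap -1 1 58 out [63. 88.] z [41. 49. 56.]
flap -1 -1 38 out [61. 81.] z [44. 53. 62.]
flap 1 1 61 out [62. 88.] z [41. 48. 54.]
flap 1 -1 50 out [62. 84.] z [44. 49. 57.]
CALL from [420.   0. 150.  87.]
   {'tx': np.float64(-0.1046), 'ty': np.float64(-0.1394), 'tz': np.float64(0.025), 'wz': np.float64(-0.0)} rows>=2.3
   {'tx': np.float64(-0.1046), 'ty': np.float64(-0.1394), 'tz': np.float64(0.0875), 'wz': np.float64(-0.0)} rows>=0.8
CALL from [ 497.8 -115.8   80.    87. ]
   {'tx': np.float64(0.0), 'ty': np.float64(-0.0025), 'tz': np.float64(0.0688), 'wz': np.float64(-0.0)} rows>=0.9
   {'tx': np.float64(0.0), 'ty': np.float64(-0.0025), 'tz': np.float64(0
[... 2467 characters left out ...]
np.float64(0.05), 'wz': np.float64(-0.0)} rows>=0.6
CALL from [ 488.  -295.5   80.    87. ]
   {'tx': np.float64(-0.0), 'ty': np.float64(0.0025), 'tz': np.float64(0.0688), 'wz': np.float64(-0.0)} rows>=0.9
   {'tx': np.float64(-0.0), 'ty': np.float64(0.0025), 'tz': np.float64(0.0825), 'wz': np.float64(-0.0)} rows>=0.2
   {'tx': np.float64(-0.0), 'ty': np.float64(0.0137), 'tz': np.float64(0.0825), 'wz': np.float64(-0.0)} rows>=0.1
CALL from [ 488.6 -284.5   14.    87. ]
   {'tx': np.float64(0.0), 'ty': np.float64(-0.0112), 'tz': np.float64(-0.0), 'wz': np.float64(-0.0)} rows>=0.1
   {'tx': np.float64(0.0), 'ty': np.float64(-0.0112), 'tz': np.float64(-0.1325), 'wz': np.float64(-0.0)} rows>=1.7
```

The lid is seated (plate top z about 46, centred within 1 mm, yaw -2.7 to -3°). The flaps are still up. Folding flap 1 (-60, +y) with shut fingers.

Request:
carry_out(motion=[{"tx": -0.035, "ty": -0.047, "tz": 0.025, "wx": 0, "wy": 0, "wz": 0}, {"tx": -0.07, "ty": -0.093, "tz": 0.025, "wx": 0, "wy": 0, "wz": 0}, {"tx": -0.1046, "ty": -0.1394, "tz": 0.025, "wx": 0, "wy": 0, "wz": 0}, {"tx": -0.1046, "ty": -0.1394, "tz": 0.025, "wx": 0, "wy": 0, "wz": 0}, {"tx": -0.1046, "ty": -0.1394, "tz": 0.05, "wx": 0, "wy": 0, "wz": 0}, {"tx": -0.1046, "ty": -0.1394, "tz": 0.075, "wx": 0, "wy": 0, "wz": 0}, {"tx": -0.1046, "ty": -0.1394, "tz": 0.0875, "wx": 0, "wy": 0, "wz": 0}, {"tx": -0.1046, "ty": -0.1394, "tz": 0.0875, "wx": 0, "wy": 0, "wz": 0}])

```text
clock: 43.0
tool_pos: [0.4968, -0.1151, 0.08]
ee_rot: [[-0.999, 0.052, -0.002], [0.052, 0.999, 0.001], [0.002, 0.001, -1.0]]
contact_force: [0.3, 0.3, 0.3]
grip_width: -0.0
gripper_force: 0.0
```

Request:
carry_out(motion=[{"tx": 0, "ty": -0.0025, "tz": 0.02, "wx": 0, "wy": 0, "wz": 0}, {"tx": 0, "ty": -0.0025, "tz": 0.035, "wx": 0, "wy": 0, "wz": 0}, {"tx": 0, "ty": -0.0025, "tz": 0.05, "wx": 0, "wy": 0, "wz": 0}, {"tx": 0, "ty": -0.0025, "tz": 0.065, "wx": 0, "wy": 0, "wz": 0}, {"tx": 0, "ty": -0.0025, "tz": 0.0825, "wx": 0, "wy": 0, "wz": 0}, {"tx": 0, "ty": -0.007, "tz": 0.0825, "wx": 0, "wy": 0, "wz": 0}, {"tx": 0, "ty": -0.011, "tz": 0.0825, "wx": 0, "wy": 0, "wz": 0}, {"tx": 0, "ty": -0.0137, "tz": 0.0825, "wx": 0, "wy": 0, "wz": 0}])

```text
clock: 44.0
tool_pos: [0.4973, -0.1266, 0.015]
ee_rot: [[-0.999, 0.052, 0.0], [0.052, 0.999, 0.0], [-0.0, 0.0, -1.0]]
contact_force: [-0.1, 0.9, -1.0]
grip_width: 0.001
gripper_force: 0.7
```

```bash
python3 - <<'E'
from h import *
o=bot.get_obs();print(o['tool_pos'],o['contact_force'])
c=grab('scene');cv2.imwrite('pics/i.png',cv2.resize(c['pixels'][170:250,190:290],(750,600),interpolation=cv2.INTER_CUBIC))
E
```

```text
[ 0.49727185 -0.12659865  0.01496886] [-0.09417023  0.93387895 -1.03908016]
```

View pics/i.png

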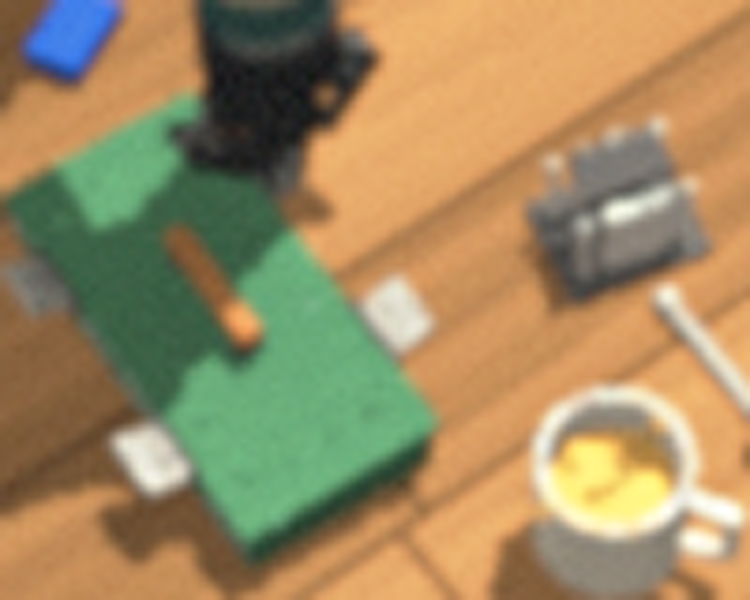

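Request:
carry_out(motion=[{"tx": 0, "ty": -0.001, "tz": 0.001, "wx": 0, "wy": 0, "wz": 0}, {"tx": 0, "ty": -0.002, "tz": 0.002, "wx": 0, "wy": 0, "wz": 0}, {"tx": 0, "ty": -0.003, "tz": 0.002, "wx": 0, "wy": 0, "wz": 0}, {"tx": 0, "ty": -0.004, "tz": 0.002, "wx": 0, "wy": 0, "wz": 0}, {"tx": 0, "ty": -0.005, "tz": 0.002, "wx": 0, "wy": 0, "wz": 0}, {"tx": 0, "ty": -0.005, "tz": 0.002, "wx": 0, "wy": 0, "wz": 0}, {"tx": 0, "ty": -0.005, "tz": 0.002, "wx": 0, "wy": 0, "wz": 0}, {"tx": 0, "ty": -0.005, "tz": 0.002, "wx": 0, "wy": 0, "wz": 0}])

```text
clock: 45.05
tool_pos: [0.4971, -0.1302, 0.0133]
ee_rot: [[-0.999, 0.052, 0.0], [0.052, 0.999, 0.0], [-0.0, 0.0, -1.0]]
contact_force: [-0.7, 3.6, 3.0]
grip_width: 0.0
gripper_force: 1.8
```

Request:
carry_out(motion=[{"tx": 0, "ty": -0.001, "tz": 0, "wx": 0, "wy": 0, "wz": 0}, {"tx": 0, "ty": -0.002, "tz": 0, "wx": 0, "wy": 0, "wz": 0}, {"tx": 0, "ty": -0.0025, "tz": 0, "wx": 0, "wy": 0, "wz": 0}, {"tx": 0, "ty": -0.0025, "tz": 0, "wx": 0, "wy": 0, "wz": 0}, {"tx": 0, "ty": -0.0025, "tz": 0, "wx": 0, "wy": 0, "wz": 0}, {"tx": 0, "ty": -0.0025, "tz": 0, "wx": 0, "wy": 0, "wz": 0}, {"tx": 0, "ty": -0.0025, "tz": 0, "wx": 0, "wy": 0, "wz": 0}, {"tx": 0, "ty": -0.0025, "tz": 0, "wx": 0, "wy": 0, "wz": 0}])

```text
clock: 46.05
tool_pos: [0.4965, -0.1323, 0.013]
ee_rot: [[-0.999, 0.052, -0.001], [0.052, 0.999, 0.0], [0.001, 0.0, -1.0]]
contact_force: [-1.7, 4.9, 2.9]
grip_width: -0.002
gripper_force: 2.3
```

Request:
carry_out(motion=[{"tx": 0, "ty": 0.01, "tz": 0, "wx": 0, "wy": 0, "wz": 0}, {"tx": 0, "ty": 0.0215, "tz": 0, "wx": 0, "wy": 0, "wz": 0}, {"tx": 0, "ty": 0.0215, "tz": -0.03, "wx": 0, "wy": 0, "wz": 0}, {"tx": 0, "ty": 0.0215, "tz": -0.08, "wx": 0, "wy": 0, "wz": 0}, {"tx": -0.04, "ty": 0.0215, "tz": -0.1345, "wx": 0, "wy": 0, "wz": 0}, {"tx": -0.1, "ty": 0.0215, "tz": -0.1345, "wx": 0, "wy": 0, "wz": 0}, {"tx": -0.15, "ty": 0.0215, "tz": -0.1345, "wx": 0, "wy": 0, "wz": 0}, {"tx": -0.15, "ty": 0.0215, "tz": -0.1345, "wx": 0, "wy": 0, "wz": 0}])

```text
clock: 47.05
tool_pos: [0.6209, -0.1219, 0.121]
ee_rot: [[-0.999, 0.051, 0.003], [0.051, 0.999, -0.002], [-0.003, -0.002, -1.0]]
contact_force: [-0.6, 0.3, -0.6]
grip_width: -0.0
gripper_force: 0.0
```

```bash
python3 lidchk.py; python3 - <<'E'
from h import *
c=grab('scene');cv2.imwrite('pics/j.png',cv2.resize(c['pixels'][165:245,190:290],(750,600),interpolation=cv2.INTER_CUBIC))
E
```

```text
top lid {'c': (552.3, -247.4), 'L': 251.4, 'W': 46.9, 'ang': -2.7, 'z': array([41.5, 46. , 50.6]), 'n': 775} z 46.071683970665944
flap -1 1 0
flap -1 -1 0
flap 1 1 0
flap 1 -1 5
scene lid {'c': (560.4, -209.9), 'L': 249.3, 'W': 114.3, 'ang': -2.5, 'z': array([41. , 47. , 52.6]), 'n': 1314} z 46.849265605272805
flap -1 1 1
flap -1 -1 35 out [63. 85.] z [44. 53. 61.]
flap 1 1 59 out [62. 88.] z [41. 48. 55.]
flap 1 -1 51 out [62. 86.] z [44. 49. 55.]
```

View pics/j.png

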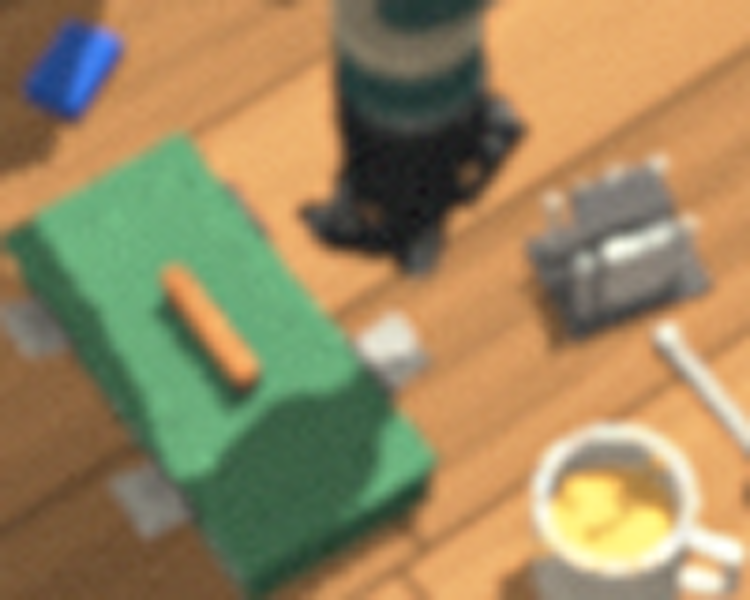

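Flap 1 is down, with only a sliver of it left at (245,210). Now flap 2 (+60, +y).

Request:
carry_out(motion=[{"tx": 0, "ty": -0.003, "tz": 0, "wx": 0, "wy": 0, "wz": 0}, {"tx": 0, "ty": -0.003, "tz": 0.04, "wx": 0, "wy": 0, "wz": 0}, {"tx": 0, "ty": -0.003, "tz": 0.065, "wx": 0, "wy": 0, "wz": 0}, {"tx": 0, "ty": -0.003, "tz": 0.082, "wx": 0, "wy": 0, "wz": 0}, {"tx": 0, "ty": -0.003, "tz": 0.099, "wx": 0, "wy": 0, "wz": 0}, {"tx": 0, "ty": -0.003, "tz": 0.116, "wx": 0, "wy": 0, "wz": 0}, {"tx": 0, "ty": -0.003, "tz": 0.1345, "wx": 0, "wy": 0, "wz": 0}, {"tx": 0, "ty": -0.003, "tz": 0.1345, "wx": 0, "wy": 0, "wz": 0}])

```text
clock: 48.2
tool_pos: [0.6161, -0.1235, 0.0114]
ee_rot: [[-0.999, 0.052, -0.003], [0.052, 0.999, 0.001], [0.003, 0.001, -1.0]]
contact_force: [-0.6, -0.8, 0.2]
grip_width: -0.004
gripper_force: 0.0
```

Request:
carry_out(motion=[{"tx": 0, "ty": -0.004, "tz": 0, "wx": 0, "wy": 0, "wz": 0}, {"tx": 0, "ty": -0.008, "tz": 0, "wx": 0, "wy": 0, "wz": 0}, {"tx": 0, "ty": -0.012, "tz": 0, "wx": 0, "wy": 0, "wz": 0}, {"tx": 0, "ty": -0.015, "tz": 0, "wx": 0, "wy": 0, "wz": 0}, {"tx": 0, "ty": -0.0185, "tz": 0, "wx": 0, "wy": 0, "wz": 0}, {"tx": 0, "ty": -0.0185, "tz": 0, "wx": 0, "wy": 0, "wz": 0}, {"tx": 0, "ty": -0.0185, "tz": 0, "wx": 0, "wy": 0, "wz": 0}, {"tx": 0, "ty": -0.0185, "tz": 0, "wx": 0, "wy": 0, "wz": 0}])

```text
clock: 49.2
tool_pos: [0.6167, -0.1389, 0.0133]
ee_rot: [[-0.999, 0.052, 0.0], [0.052, 0.999, -0.001], [-0.0, -0.001, -1.0]]
contact_force: [0.7, 1.0, 0.1]
grip_width: -0.0
gripper_force: 0.4
```

Request:
carry_out(motion=[{"tx": 0, "ty": -0.001, "tz": 0, "wx": 0, "wy": 0, "wz": 0}, {"tx": 0, "ty": -0.002, "tz": 0, "wx": 0, "wy": 0, "wz": 0}, {"tx": 0, "ty": -0.003, "tz": 0, "wx": 0, "wy": 0, "wz": 0}, {"tx": 0, "ty": -0.0035, "tz": 0, "wx": 0, "wy": 0, "wz": 0}, {"tx": 0, "ty": -0.0035, "tz": 0, "wx": 0, "wy": 0, "wz": 0}, {"tx": 0, "ty": -0.0035, "tz": 0, "wx": 0, "wy": 0, "wz": 0}, {"tx": 0, "ty": -0.0035, "tz": 0, "wx": 0, "wy": 0, "wz": 0}, {"tx": 0, "ty": -0.0035, "tz": 0, "wx": 0, "wy": 0, "wz": 0}])

```text
clock: 50.2
tool_pos: [0.6167, -0.139, 0.0133]
ee_rot: [[-0.999, 0.05, 0.001], [0.05, 0.999, 0.005], [-0.0, 0.005, -1.0]]
contact_force: [1.6, 7.9, 2.8]
grip_width: -0.001
gripper_force: 4.1
```

Solid contact at 73.3 mm means fully folded, and flap 1 ended at the same offset. Crossing to the -y side for flap 4.

Request:
carry_out(motion=[{"tx": 0, "ty": 0.012, "tz": 0, "wx": 0, "wy": 0, "wz": 0}, {"tx": 0, "ty": 0.025, "tz": 0, "wx": 0, "wy": 0, "wz": 0}, {"tx": 0, "ty": 0.025, "tz": -0.05, "wx": 0, "wy": 0, "wz": 0}, {"tx": 0, "ty": 0.025, "tz": -0.11, "wx": 0, "wy": 0, "wz": 0}, {"tx": 0, "ty": 0.0, "tz": -0.147, "wx": 0, "wy": 0, "wz": 0}, {"tx": 0, "ty": -0.07, "tz": -0.147, "wx": 0, "wy": 0, "wz": 0}, {"tx": 0, "ty": -0.14, "tz": -0.147, "wx": 0, "wy": 0, "wz": 0}, {"tx": 0, "ty": -0.2, "tz": -0.147, "wx": 0, "wy": 0, "wz": 0}])

```text
clock: 51.2
tool_pos: [0.6079, -0.3031, 0.1308]
ee_rot: [[-0.999, 0.052, -0.0], [0.052, 0.999, -0.001], [0.0, -0.001, -1.0]]
contact_force: [0.9, -0.1, -0.2]
grip_width: 0.005
gripper_force: 0.0
```

Request:
carry_out(motion=[{"tx": 0, "ty": 0, "tz": 0, "wx": 0, "wy": 0, "wz": 0}, {"tx": 0, "ty": 0, "tz": 0.05, "wx": 0, "wy": 0, "wz": 0}, {"tx": 0, "ty": 0.001, "tz": 0.075, "wx": 0, "wy": 0, "wz": 0}, {"tx": 0, "ty": 0.001, "tz": 0.095, "wx": 0, "wy": 0, "wz": 0}, {"tx": 0, "ty": 0.001, "tz": 0.112, "wx": 0, "wy": 0, "wz": 0}, {"tx": 0, "ty": 0.001, "tz": 0.13, "wx": 0, "wy": 0, "wz": 0}, {"tx": 0, "ty": 0.001, "tz": 0.147, "wx": 0, "wy": 0, "wz": 0}, {"tx": 0, "ty": 0.001, "tz": 0.147, "wx": 0, "wy": 0, "wz": 0}])

```text
clock: 52.2
tool_pos: [0.6074, -0.3, 0.0117]
ee_rot: [[-0.999, 0.052, -0.002], [0.052, 0.999, 0.001], [0.002, 0.001, -1.0]]
contact_force: [0.6, -0.1, -0.7]
grip_width: -0.0
gripper_force: 0.0
```

Request:
carry_out(motion=[{"tx": 0, "ty": 0.004, "tz": 0, "wx": 0, "wy": 0, "wz": 0}, {"tx": 0, "ty": 0.008, "tz": 0, "wx": 0, "wy": 0, "wz": 0}, {"tx": 0, "ty": 0.012, "tz": 0, "wx": 0, "wy": 0, "wz": 0}, {"tx": 0, "ty": 0.016, "tz": 0, "wx": 0, "wy": 0, "wz": 0}, {"tx": 0, "ty": 0.019, "tz": 0, "wx": 0, "wy": 0, "wz": 0}, {"tx": 0, "ty": 0.0215, "tz": 0, "wx": 0, "wy": 0, "wz": 0}, {"tx": 0, "ty": 0.0215, "tz": 0, "wx": 0, "wy": 0, "wz": 0}, {"tx": 0, "ty": 0.0215, "tz": 0, "wx": 0, "wy": 0, "wz": 0}])

```text
clock: 53.2
tool_pos: [0.6093, -0.2866, 0.0138]
ee_rot: [[-0.999, 0.054, -0.0], [0.054, 0.999, -0.007], [-0.0, -0.007, -1.0]]
contact_force: [-1.1, -8.2, -1.1]
grip_width: 0.002
gripper_force: 4.3
```

Request:
carry_out(motion=[{"tx": 0, "ty": -0.012, "tz": 0, "wx": 0, "wy": 0, "wz": 0}, {"tx": 0, "ty": -0.023, "tz": 0, "wx": 0, "wy": 0, "wz": 0}, {"tx": 0, "ty": -0.023, "tz": -0.04, "wx": 0, "wy": 0, "wz": 0}, {"tx": 0, "ty": -0.023, "tz": -0.09, "wx": 0, "wy": 0, "wz": 0}, {"tx": 0.04, "ty": -0.023, "tz": -0.135, "wx": 0, "wy": 0, "wz": 0}, {"tx": 0.1, "ty": -0.023, "tz": -0.135, "wx": 0, "wy": 0, "wz": 0}, {"tx": 0.15, "ty": -0.023, "tz": -0.135, "wx": 0, "wy": 0, "wz": 0}, {"tx": 0.15, "ty": -0.023, "tz": -0.135, "wx": 0, "wy": 0, "wz": 0}])

```text
clock: 54.2
tool_pos: [0.4851, -0.294, 0.1206]
ee_rot: [[-0.999, 0.054, -0.003], [0.054, 0.999, 0.003], [0.003, 0.003, -1.0]]
contact_force: [0.2, -0.1, 0.2]
grip_width: 0.005
gripper_force: 0.0
```

```bash
python3 lidchk.py
```

```text
top lid {'c': (552.4, -207.9), 'L': 251.5, 'W': 119.2, 'ang': -2.3, 'z': array([41.8, 46.5, 51.2]), 'n': 2488} z 46.430852258289995
flap -1 1 2
flap -1 -1 36 out [63. 84.] z [46. 52. 59.]
flap 1 1 1
flap 1 -1 0
scene lid {'c': (556.9, -208.9), 'L': 251.2, 'W': 115.5, 'ang': -2.6, 'z': array([40.9, 46.7, 52.5]), 'n': 1335} z 46.69380927684299
flap -1 1 6
flap -1 -1 40 out [62. 81.] z [45. 53. 61.]
flap 1 1 9 out [61. 64.] z [46. 48. 50.]
flap 1 -1 0
```

Request:
carry_out(motion=[{"tx": 0, "ty": 0.006, "tz": 0, "wx": 0, "wy": 0, "wz": 0}, {"tx": 0, "ty": 0.006, "tz": 0.04, "wx": 0, "wy": 0, "wz": 0}, {"tx": 0, "ty": 0.006, "tz": 0.065, "wx": 0, "wy": 0, "wz": 0}, {"tx": 0, "ty": 0.006, "tz": 0.082, "wx": 0, "wy": 0, "wz": 0}, {"tx": 0, "ty": 0.006, "tz": 0.099, "wx": 0, "wy": 0, "wz": 0}, {"tx": 0, "ty": 0.006, "tz": 0.116, "wx": 0, "wy": 0, "wz": 0}, {"tx": 0, "ty": 0.006, "tz": 0.135, "wx": 0, "wy": 0, "wz": 0}, {"tx": 0, "ty": 0.006, "tz": 0.135, "wx": 0, "wy": 0, "wz": 0}])

```text
clock: 55.3
tool_pos: [0.4875, -0.2898, 0.0115]
ee_rot: [[-0.999, 0.052, -0.002], [0.052, 0.999, 0.002], [0.003, 0.002, -1.0]]
contact_force: [1.1, 0.3, 0.1]
grip_width: 0.003
gripper_force: 0.0
```

Request:
carry_out(motion=[{"tx": 0, "ty": 0.003, "tz": 0, "wx": 0, "wy": 0, "wz": 0}, {"tx": 0, "ty": 0.006, "tz": 0, "wx": 0, "wy": 0, "wz": 0}, {"tx": 0, "ty": 0.009, "tz": 0, "wx": 0, "wy": 0, "wz": 0}, {"tx": 0, "ty": 0.012, "tz": 0, "wx": 0, "wy": 0, "wz": 0}, {"tx": 0, "ty": 0.0145, "tz": 0, "wx": 0, "wy": 0, "wz": 0}, {"tx": 0, "ty": 0.017, "tz": 0, "wx": 0, "wy": 0, "wz": 0}, {"tx": 0, "ty": 0.017, "tz": 0, "wx": 0, "wy": 0, "wz": 0}, {"tx": 0, "ty": 0.017, "tz": 0, "wx": 0, "wy": 0, "wz": 0}])

```text
clock: 56.3
tool_pos: [0.489, -0.2799, 0.0135]
ee_rot: [[-0.999, 0.053, -0.001], [0.053, 0.999, -0.006], [0.001, -0.006, -1.0]]
contact_force: [-3.3, -8.6, -2.0]
grip_width: -0.001
gripper_force: 4.3
```

Solid contact again. I back off and check everything.

Request:
carry_out(motion=[{"tx": 0, "ty": -0.012, "tz": 0, "wx": 0, "wy": 0, "wz": 0}, {"tx": 0, "ty": -0.025, "tz": 0, "wx": 0, "wy": 0, "wz": 0}, {"tx": 0, "ty": -0.03, "tz": -0.04, "wx": 0, "wy": 0, "wz": 0}, {"tx": 0, "ty": -0.04, "tz": -0.09, "wx": 0, "wy": 0, "wz": 0}, {"tx": 0, "ty": -0.07, "tz": -0.15, "wx": 0, "wy": 0, "wz": 0}, {"tx": 0, "ty": -0.12, "tz": -0.17, "wx": 0, "wy": 0, "wz": 0}, {"tx": 0, "ty": -0.15, "tz": -0.17, "wx": 0, "wy": 0, "wz": 0}, {"tx": 0, "ty": -0.15, "tz": -0.17, "wx": 0, "wy": 0, "wz": 0}])

```text
clock: 57.3
tool_pos: [0.4824, -0.3978, 0.1478]
ee_rot: [[-0.999, 0.054, -0.001], [0.054, 0.999, 0.002], [0.001, 0.002, -1.0]]
contact_force: [-0.3, 0.9, -0.3]
grip_width: 0.0
gripper_force: 0.0
```

```bash
python3 lidchk.py; python3 - <<'E'
from h import *
a=grab('scene')['pixels'][165:245,190:290];b=grab('top')['pixels'][140:240,270:350]
cv2.imwrite('pics/k.png',np.hstack([cv2.resize(a,(437,350)),cv2.resize(b,(280,350))]))
E
```

```text
top lid {'c': (552.6, -207.2), 'L': 251.2, 'W': 118.5, 'ang': -3.1, 'z': array([41.7, 46.4, 51.4]), 'n': 2499} z 46.47653247631211
flap -1 1 4
flap -1 -1 0
flap 1 1 2
flap 1 -1 0
scene lid {'c': (557.6, -208.3), 'L': 249.6, 'W': 116.7, 'ang': -2.6, 'z': array([41.1, 46.6, 52.4]), 'n': 1340} z 46.75547503180281
flap -1 1 5
flap -1 -1 0
flap 1 1 8
flap 1 -1 1
```

View pics/k.png

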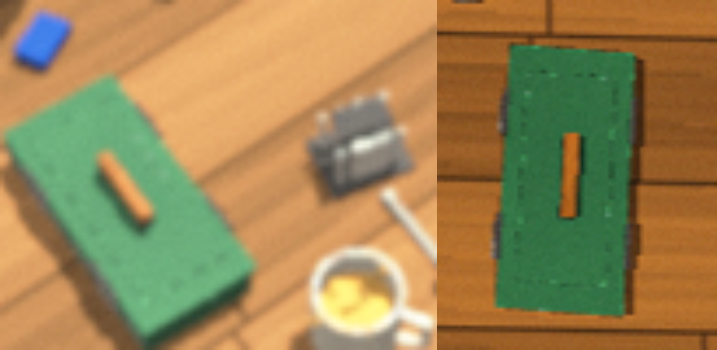

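Both views show the lid seated and square, with all four flaps reduced to thin slivers along its long edges, such as (503,110) and (497,240). Handing in.

```bash
python3 -c "
from workcell import bot
print(bot.finish_job())"
```

```text
the job is handed in; nothing more can be done
None
```

I put all five hook tins (three from the caddy, two loose) flat in the box, one to a compartment, seated the lid, folded all four clip flaps down, and handed the job in; my last check showed it all in place, but no verdict came back.

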